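Load the T-foot work stop past the spring gate of a bench rail

TASK

Pick up the steel work stop, slide its foot along the rail's loading deck so that it pushes the spring gate open, and pass it right through into the slotted rail. Keep sliding until it meets the push shoe inside and has pressed that shoe fully home, but gently: never ram or jam the work stop in the rail. Then let go so that the gate stays swung shut behind it, and leave the other things on the bench alone.

Things in the scene. Friction and masses are not known exactly. Their poses are not given: they have to be found in the camera images.
- block_mid (a point): Loose steel work stop, about 250 g: its centre, 30 mm above its underside. Foot 60 long (x) x 36 wide (y) x 12 mm high, ends half-round (radius 18), both alike. On it an upright grip plate 26 long (x) x 14 thick (y), 12 to 60 mm above the underside. Starts upright on the bench, z up. Grip across the 14 mm, fingertips 22 mm or more above the underside to clear the rail.
- rail: Fixed dark steel rail, 286 x 69 mm. Origin under the shut gate, on the centre line, at bench level; x along the rail from loading deck to slot, y to the gate's hinge, z up. Floor 8 mm above the bench throughout. Deck x -85 to -12 mm, open above, guides 49 mm apart with tops 16 mm up. From x 0 to 45: wall at y -19.5, flared at its start; hinge post at y 26.5, top 31 mm up.
- slot_mouth (a point): Where the slotted channel begins: on the rail's centre line and floor, rail x 45 mm; axes as the rail's. Channel x 45 to 191 mm, 39 mm wide inside; two lips (22.5 to 26.5 mm above the bench) leave a 20 mm slot for the grip plate, so the foot enters only from the gate end, on the floor. End cap x 191 to 201, 34 mm high.
- gate (a joint): Spring gate: steel flap 43 long x 4 mm thick, top 23 mm above the bench, across the rail at x 0, upright hinge at y 26.5 mm. 0 = shut; opens only inwards (to rail +x), to 1.6 rad. Spring 0.03 N m shut, 0.09 at 1.5 rad: the foot needs some 2 to 8 N, the flap then rubs on its +y side. Springs shut behind it once the work stop's centre is past about x 76 mm.
- shoe (a joint): Steel push shoe in the channel: m pushed in along rail x; 0 at first, 0.006 = home on a hard end, where force rises steeply. Friction about 5 N, stays where pushed; 10 to 12 N of push is plenty. It sits on a stop clamped at a different, unmeasured place each time: the foot first meets it with the work stop's centre at rail x 84 to 134 mm, to be found by feel.
- gclamp_mid (a point): Bystander: a steel G-clamp lying flat, about 90 x 130 mm, 22 mm high; the middle of its frame. Leave alone.
- hammer_grip (a point): Bystander: a hammer lying on the bench; its handle. Leave alone.
- jar: Bystander: a glass jar with a steel cap, 64 mm across, 75 mm high; centre of its underside. Leave alone.
- tape: Bystander: a grey tape roll, 90 mm across, 24 mm high; centre of its underside. Leave alone.
Mind the look-alikes: they are no part of the job. There is more than one size of the part that bears block_mid; the job needs the largest.

How it is judged:
On the way, in this order (a step that is already met when the one before it is completed fails the run):
1. the work stop, down on the rail's floor, is passing through the gate and holds it open (more than 0.6 rad) (value of joint gate above 0.6 rad and x of block_mid in the frame of rail between -0.03 and 0.075 m and y of block_mid in the frame of rail between -0.008 and 0.008 m and z of block_mid in the frame of rail between 0.033 and 0.043 m), for 0.1 s.
2. the work stop is beyond the gate and has pressed the shoe home (at least 5 of its 6 mm) (value of joint shoe above 0.005 m and x of block_mid in the frame of rail above 0.082 m and z of block_mid in the frame of rail between 0.033 and 0.043 m), for 0.1 s.
At the end, for the whole second after the job is handed in: The work stop stands upright in the slotted channel, foot on the rail's floor (within 5 mm) and on its centre line (within 5 mm), its centre 82 to 146 mm along the rail, at rest and released; the shoe is pressed in at least 5 mm of its 6; the gate is shut (under 0.06 rad) (all of step 2 and value of joint gate below 0.06 rad and x of block_mid in the frame of rail below 0.146 m and y of block_mid in the frame of rail between -0.005 and 0.005 m and angle between block_mid's own z axis and vertical below 0.08 rad and linear speed of block below 0.01 m/s); the robot touches nothing.
It fails at once if the work stop is pressed against the rail's walls, lips, gate or shoe (the floor plate does not count) with more than 22 N (contact force between block and rail above 22 N).
It fails at once if the robot presses on the rail or its gate with more than 15 N (contact force between any of the fingers, the arm and rail above 15 N).
It fails at once if a bystander is moved more than 20 mm (distance of any of gclamp_mid, hammer_grip, jar, tape from where it was at the start of the episode above 0.02 m).
It also fails if it takes over 67 s, if anything falls off the work surface, if the arm or the gripper's body presses on something with over 40 N, if the wrist force passes 120 N, or if a joint passes its speed limit or range.

ROBOT

A 7-joint arm with a two-finger parallel gripper is mounted at the origin on the work surface. World frame = base frame: x ahead of the robot, y to its left, z up, the work surface at z = 0. Lengths are in m, angles in rad, forces in N, time in s.
With the tool pointing down it reaches from about 0.35 to 0.9 m from the base axis. Payload 7.2 kg.
Tool frame: the origin (TCP) lies on the centre line of the jaws, within the pads' length; the fingertips stand 22 mm ahead of it and the grasp point (between the pads) lies 3 mm ahead of it; y points along the fingers, x is the direction in which the jaws open and shut, and the axes are right-handed (so a half turn about y gives the same grasp; the last joint's range is limited). The gripper opens to 88 mm and grips with 3 to 60 N. Pads are 20 mm wide; open, the fingers measure 115 mm over their backs; the gripper's body (75 mm by 178 mm) begins 61 mm behind the grasp point.
Start: joints at [1.123, 0.411, -0.013, 1.596, 0.006, 1.134, -0.082], TCP at [0.232, -0.58, 0.219] pointing down, gripper open.
Joint ranges: [-2.95, 2.95], [-0.29, 1.99], [-1.47, 1.44], [0.14, 2.54], [-1.03, 4.17], [0.13, 1.85], [-2.86, 2.86]. Speed limits (rad/s): [2.39, 2.39, 3.01, 3.01, 3.14, 3.14, 3.14].

INTERFACE

Orientations are given as a 3x3 rotation matrix whose columns are the frame's x, y, z axes.
In Python, from rig import get_obs, optics, ticket gives the robot as it stands.
- The arm moves only by the tool move_arm, never from a script. Its arguments are lists of equal length, an entry for each row: "hand": the opening, from -1 (shut) to 1 (fully open), so that 0 is half open; "delta_pos": the shift along the tool's x, y, z in m, a list of three; "twist": the turn, a rotation vector about the tool's x, y, z in degrees, a list of three. A call has 1 to 20 rows; each row shifts and turns the commanded pose from where the row before left it, along the tool's axes as they then stand; what a row does not reach is not made up. A row lasts 1/10 s, in which the tool goes at most 50 mm and 8.59 degrees, less where a joint would pass 70% of its speed; a pose out of reach is approached as far as the arm can. A call is refused whole if a number of a shift passes 0.05 or a number of a turn 8.59, either way. A call with a gripper value outside its range is refused whole. The fingers move at their own pace and stop on an object; the grip force is fixed at half the most. Time passes only in rows, so rows that do not move let the fingers close. It gives the time, the measured TCP pose, the force and the opening at its end, in the units of the state.
- get_obs(): the state, without advancing time (a new reading comes with each control period).
- optics.capture(name): name is "side" or "top" or "wrist"; returns a dict with "pixels" (384x512x3 uint8, blue, green, red), "camera_matrix" (3x3 intrinsics, pixels), "T" (4x4, takes a point from camera to world coordinates). Camera axes: x right, y down, z forward; pixel columns grow to the right and rows downward; lengths in m; the calibration is good to about 2 mm. A picture is of the moment at which its call begins. There is no depth.
- ticket.finish_job(): hands the job in, once; it reports no verdict.
Trained networks look in a picture, given as the dict that the camera call returned (one of the last four; its "shot" number tells which), for a name from the list of things; names that differ only in an ending like _2 or _b are one class to them, and where a whole thing is asked for, a point or a joint stands for the part that bears it (a point fixed in the world has none). Each returns a list of dicts, best first, with "confidence" (0 to 1); they miss things now and then, are a little off and sometimes report something else, mostly with a low value. They report only what shows in the picture. A call takes as long as a camera call. They do not tell look-alikes from the thing itself.
- optics.cut_out(picture, label): "region" (384x512 bool, what is visible of it) and "rect" ([centre column, centre row, width, height] as shares, 0 to 1, of the picture: columns of its width, rows of its height, round what is visible of it).
- optics.mark_of(picture, label): "centre" ([column, row] as shares, 0 to 1, of the picture: columns of its width, rows of its height: a listed point, or the origin of a listed thing).
The state is a dict: "time": time; "joints": joint angles; "dq": joint speeds; "joint_torque": joint torques, N m; "tcp_pos": TCP position; "eef_rot": TCP orientation; "wrist_force": force on the tool from outside, world axes, zero at the start; "wrist_torque": the same for the moment, N m; "width": finger opening in m.
Only numpy, scipy, OpenCV 4.12 (cv2) and the standard library are available. Lean on these libraries where they do the work, as an engineer would, in place of code of your own. Each camera call takes 0.05 s, during which the arm holds its last target.

## Working session

There is one attempt and no reset: what is moved stays moved. The work goes in short steps, Python scripts to look and compute and a tool call to move; the robot and the scene stay as the last step left them, time stands still between calls to the robot, and variables do not carry over. Pictures are saved under pics/ and viewed, and the job is handed in when it is done.

Besides the shell and the picture viewer there is one more tool, called in YAML: its name, and indented under it one key for each argument. move_arm: Moves the arm, as the interface text tells. Its arguments: {"type":"object","properties":{"hand":{"type":"array","items":{"type":"number"}},"delta_pos":{"type":"array","items":{"type":"array","items":{"type":"number"}}},"twist":{"type":"array","items":{"type":"array","items":{"type":"number"}}}},"required":["hand","delta_pos","twist"]}

```bash
mkdir -p pics; ls
cat > h.py <<'E'
import numpy as np, cv2
from rig import get_obs, optics, ticket
def ray(p,u,v):
    K=p["camera_matrix"];T=p["T"]
    d=T[:3,:3]@np.linalg.inv(K)@np.array([u,v,1.]); return T[:3,3],d
def onz(p,u,v,z):
    o,d=ray(p,u,v); return o+d*(z-o[2])/d[2]
def proj(p,X):
    T=p["T"];c=T[:3,:3].T@(np.array(X)-T[:3,3]);q=p["camera_matrix"]@c;return q[:2]/q[2]
def px(s): return s[0]*512,s[1]*384
E
python3 - <<'E'
from h import *
o=get_obs();print({k:np.round(v,3).tolist() for k,v in o.items()})
for n in ["top","side"]:
    p=optics.capture(n);cv2.imwrite(f"pics/{n}0.png",p["pixels"])
    print(n,np.round(p["T"],3).tolist(),p["camera_matrix"][0,0])
    for l,z in [("block_mid",.03),("rail",0),("slot_mouth",.008),("gate",0),("gclamp_mid",.01),("hammer_grip",.01),("jar",0),("tape",0)]:
        try:
            for r in optics.mark_of(p,l):
                u,v=px(r["centre"]);print(l,round(r["confidence"],2),round(u),round(v),np.round(onz(p,u,v,z),3))
        except Exception as e: print(l,e)
E
```

```text
pics
{'time': 0.0, 'joints': [1.123, 0.412, -0.013, 1.597, 0.006, 1.134, -0.082], 'dq': [-0.001, -0.0, 0.001, -0.001, 0.0, 0.001, -0.002], 'joint_torque': [0.0, -58.796, 0.642, -29.107, -0.054, 0.018, 0.0], 'tcp_pos': [0.231, -0.58, 0.218], 'eef_rot': [[0.371, -0.001, 0.929], [-0.929, 0.001, 0.371], [-0.002, -1.0, -0.0]], 'wrist_force': [-0.977, 0.358, -0.404], 'wrist_torque': [-0.031, 0.014, 0.015], 'width': 0.088}
top [[-0.026, -0.996, 0.086, 0.476], [-1.0, 0.025, -0.013, -0.041], [0.01, -0.087, -0.996, 1.491], [0.0, 0.0, 0.0, 1.0]] 445.2490075792028
block_mid 0.56 269 186 [ 0.616 -0.104  0.03 ]
block_mid 0.55 295 192 [ 0.594 -0.188  0.03 ]
block_mid 0.47 276 215 [ 0.518 -0.123  0.03 ]
rail 0.83 214 221 [0.505 0.083 0.   ]
slot_mouth 0.56 217 209 [0.546 0.071 0.008]
gate it knows: block_mid, gclamp_mid, hammer_grip, jar, rail, slot_mouth, tape
gclamp_mid 0.62 131 252 [0.411 0.359 0.01 ]
hammer_grip 0.98 369 173 [ 0.652 -0.442  0.01 ]
jar 0.73 258 136 [ 0.788 -0.071  0.   ]
tape 0.84 138 175 [0.665 0.335 0.   ]
side [[-0.85, -0.274, 0.45, 0.033], [-0.527, 0.457, -0.717, 0.886], [-0.009, -0.846, -0.533, 0.761], [0.0, 0.0, 0.0, 1.0]] 491.36548386301297
block_mid 0.67 300 206 [ 0.519 -0.116  0.03 ]
block_mid 0.62 287 183 [ 0.608 -0.201  0.03 ]
block_mid 0.62 266 198 [ 0.62  -0.103  0.03 ]
rail 0.71 264 259 [0.507 0.096 0.   ]
slot_mouth 0.92 251 243 [0.561 0.066 0.008]
slot_mouth 0.53 306 152 [ 0.667 -0.447  0.008]
slot_mouth 0.37 214 199 [ 0.761 -0.05   0.008]
gate it knows: block_mid, gclamp_mid, hammer_grip, jar, rail, slot_mouth, tape
gclamp_mid 0.87 234 351 [0.408 0.371 0.01 ]
gclamp_mid 0.49 152 301 [0.634 0.35  0.01 ]
hammer_grip 0.72 305 154 [ 0.665 -0.43   0.01 ]
jar 0.77 214 194 [ 0.784 -0.083  0.   ]
tape 0.79 149 299 [ 0.653  0.342 -0.   ]
```

View crops.

Run:
```python
import cv2
a=cv2.imread("pics/top0.png");b=cv2.imread("pics/side0.png")
cv2.imwrite("pics/t0c.png",cv2.resize(a[110:270,180:340],(600,600),interpolation=3))
cv2.imwrite("pics/s0c.png",cv2.resize(b[150:300,200:350],(600,600),interpolation=3))
```

```text
(no output)
```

View pics/t0c.png

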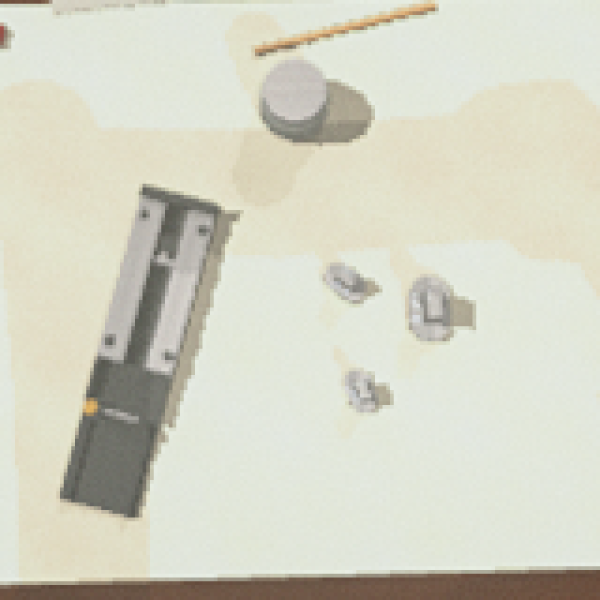

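View pics/s0c.png

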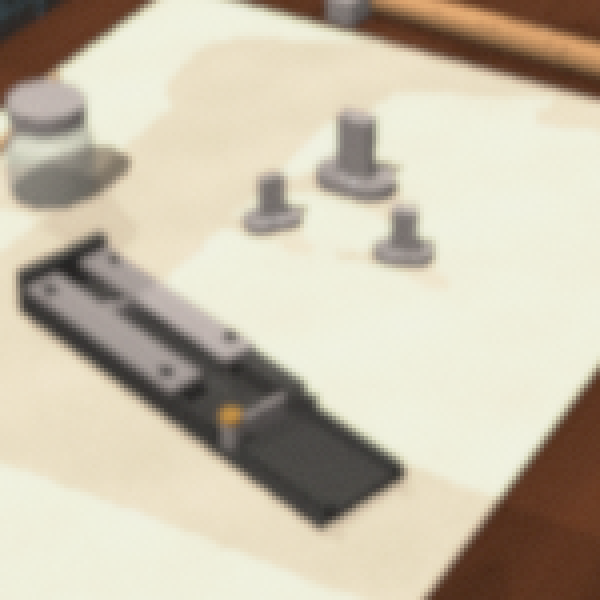

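View pics/top0.png

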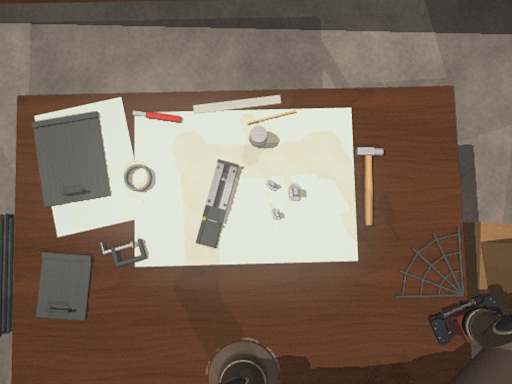

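Run:
```python
from h import *
o=get_obs()
p=optics.capture("wrist");cv2.imwrite("pics/w0.png",p["pixels"])
R=o["eef_rot"];t=o["tcp_pos"];T=np.eye(4);T[:3,:3]=R;T[:3,3]=t
print(np.round(np.linalg.inv(T)@p["T"],3).tolist(),p["camera_matrix"].tolist())
for n in ["top","side"]:
    p=optics.capture(n)
    for r in optics.cut_out(p,"block_mid"):
        m=r["region"];ys,xs=np.nonzero(m);print(n,r["confidence"],m.sum(),xs.mean(),ys.mean())
        q=np.array([onz(p,u,v,.006 if n=="side" else .02)[:2] for u,v in zip(xs,ys)])
        c=q.mean(0);w,V=np.linalg.eigh(np.cov((q-c).T));print(c,np.sqrt(w),V[:,1])
```

```text
[[1.0, -0.001, -0.001, -0.0], [0.0, -0.299, 0.954, -0.165], [-0.001, -0.954, -0.299, 0.082], [0.0, 0.0, 0.0, 1.0]] [[284.89656574379427, 0.0, 256.4066534636521], [0.0, 284.89656574379427, 196.0841256141698], [0.0, 0.0, 1.0]]
top 0.56 80 271.7875 184.4375
[ 0.62048659 -0.11197846] [0.00681894 0.01049942] [0.62914731 0.77728609]
top 0.51 70 275.6714285714286 213.57142857142858
[ 0.52352171 -0.12196787] [0.00635249 0.00978416] [-0.92755603 -0.37368411]
side 0.57 159 267.6792452830189 201.30188679245282
[ 0.62523156 -0.12259084] [0.00907692 0.02372862] [-0.44343944  0.89630433]
side 0.56 308 288.95454545454544 190.4025974025974
[ 0.60196435 -0.20565348] [0.01337458 0.03414568] [-0.53664317  0.84380929]
side 0.52 149 300.4765100671141 209.98657718120805
[ 0.52541124 -0.13104501] [0.00942499 0.02002049] [-0.43413998  0.90084542]
```

View pics/w0.png

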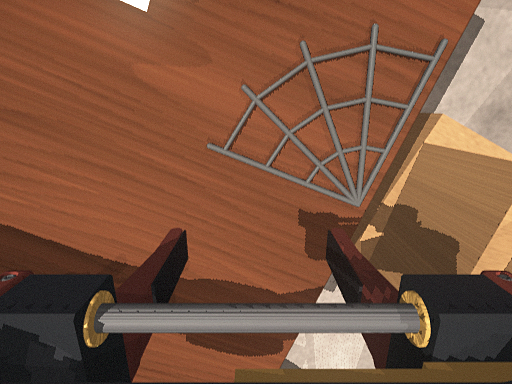

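move_arm:
  hand: [1,1,1,1,1,1,1,1,1,1,1,1,1,1,1,1]
  delta_pos:
    - [-0.018,-0.0025,0.04]
    - [-0.018,-0.0025,0.04]
    - [-0.018,-0.0025,0.04]
    - [-0.018,-0.0025,0.04]
    - [-0.018,-0.0025,0.04]
    - [-0.018,-0.0025,0.04]
    - [-0.018,-0.0025,0.04]
    - [-0.018,-0.0025,0.04]
    - [-0.018,-0.0025,0.04]
    - [-0.018,-0.0025,0.04]
    - [-0.018,-0.0025,0.04]
    - [-0.018,-0.0025,0.04]
    - [0,0,0]
    - [0,0,0]
    - [0,0,0]
    - [0,0,0]
  twist:
    - [0,0,0]
    - [0,0,0]
    - [0,0,0]
    - [0,0,0]
    - [0,0,0]
    - [0,0,0]
    - [0,0,0]
    - [0,0,0]
    - [0,0,0]
    - [0,0,0]
    - [0,0,0]
    - [0,0,0]
    - [0,7.2,0]
    - [0,7.2,0]
    - [0,7.2,0]
    - [0,0,0]

```text
time: 2.65
tcp_pos: [0.5975, -0.2018, 0.2485]
eef_rot: [[0.001, -0.0, 1.0], [-1.0, -0.0, 0.001], [0.0, -1.0, -0.0]]
wrist_force: [-1.0, -0.2, 0.2]
width: 0.0878
```

Run:
```python
from h import *
o=get_obs();print(o["tcp_pos"],o["joints"].round(2) if hasattr(o["joints"],'round') else o["joints"],np.round(o["eef_rot"],3),o["wrist_force"],o["time"])
p=optics.capture("wrist");cv2.imwrite("pics/w1.png",p["pixels"])
for l,z in [("block_mid",.03),("rail",0),("slot_mouth",.008)]:
    for r in optics.mark_of(p,l):
        u,v=px(r["centre"]);print(l,round(r["confidence"],2),round(u),round(v),np.round(onz(p,u,v,z),3))
```

```text
[ 0.59746834 -0.2017559   0.24849068] [ 0.35  0.4  -0.14  1.54  0.06  1.21 -1.37] [[ 0.001 -0.     1.   ]
 [-1.    -0.     0.001]
 [ 0.    -1.    -0.   ]] [-0.99604237 -0.1855041   0.16410215] 2.65
block_mid 0.84 191 153 [ 0.62  -0.114  0.03 ]
block_mid 0.75 244 171 [ 0.595 -0.185  0.03 ]
block_mid 0.73 202 221 [ 0.521 -0.122  0.03 ]
rail 0.63 72 222 [0.507 0.087 0.   ]
slot_mouth 0.59 70 196 [0.553 0.076 0.008]
slot_mouth 0.16 74 224 [0.507 0.08  0.008]
```

View pics/w1.png

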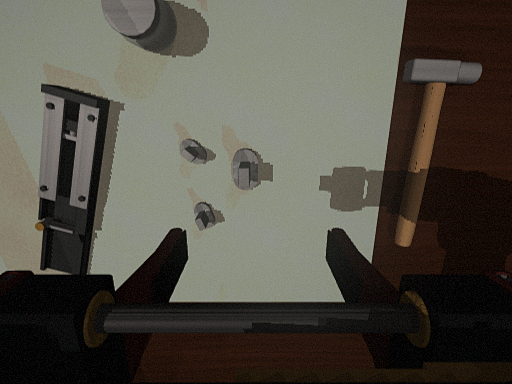

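```bash
cat >> h.py <<'E'
def ortho(p,cx,cy,half,z,s=0.00025):
    # pixel grid: up=+x, left=+y
    n=int(2*half/s); ii,jj=np.mgrid[0:n,0:n]
    X=cx+half-ii*s; Y=cy+half-jj*s
    T=p["T"];P=np.stack([X,Y,np.full_like(X,z)],-1)-T[:3,3]
    c=P@T[:3,:3]; q=c@p["camera_matrix"].T; q=q[...,:2]/q[...,2:]
    return cv2.remap(p["pixels"],q[...,0].astype(np.float32),q[...,1].astype(np.float32),cv2.INTER_CUBIC)
E
python3 - <<'E'
from h import *
p=optics.capture("wrist")
import pickle;pickle.dump({k:p[k] for k in("pixels","camera_matrix","T")},open("w1.pkl","wb"))
a=ortho(p,.595,-.19,.05,.012);b=ortho(p,.595,-.19,.05,.06)
im=np.hstack([a,b])
for k in range(0,400,40):
    im[k,::4]=(0,0,255);im[::4,k]=(0,0,255);im[::4,400+k]=(0,0,255)
cv2.imwrite("pics/ob1.png",im)
for r in optics.cut_out(p,"block_mid"): print(r["confidence"],r["region"].sum(),r["rect"])
E
```

```text
0.95 458 [0.3758, 0.3953, 0.0559, 0.0729]
0.9 871 [0.4807, 0.4453, 0.0449, 0.1016]
0.59 436 [0.3995, 0.5605, 0.0361, 0.0747]
```

View pics/ob1.png

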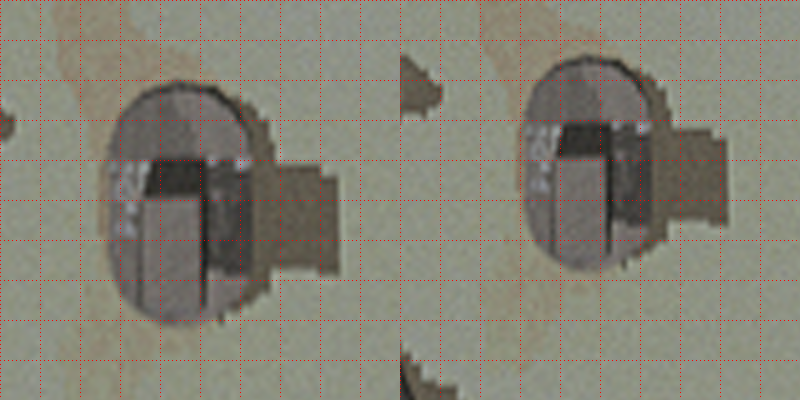

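move_arm:
  hand: [1,1,1,1,1,1,1,1,1,-1,-1,-1,-1,-1]
  delta_pos:
    - [-0.0167,0.0,-0.004]
    - [0,0.03,0]
    - [0,0.03,0]
    - [0,0.03,0]
    - [0,0.03,0]
    - [0,0.03,0]
    - [0,0.03,0]
    - [0,0.0175,0]
    - [0,0,0]
    - [0,0,0]
    - [0,0,0]
    - [0,0,0]
    - [0,0,0]
    - [0,0,0]
  twist:
    - [0,1.5,0]
    - [0,0,0]
    - [0,0,0]
    - [0,0,0]
    - [0,0,0]
    - [0,0,0]
    - [0,0,0]
    - [0,0,0]
    - [0,0,0]
    - [0,0,0]
    - [0,0,0]
    - [0,0,0]
    - [0,0,0]
    - [0,0,0]

```text
time: 4.35
tcp_pos: [0.5937, -0.1853, 0.0517]
eef_rot: [[-0.023, 0.001, 1.0], [-1.0, -0.0, -0.023], [0.0, -1.0, 0.001]]
wrist_force: [0.2, 0.4, -0.5]
width: 0.0514
```

Run:
```python
from h import *
o=get_obs();print(o["tcp_pos"],o["wrist_force"],o["width"])
p=optics.capture("side");cv2.imwrite("pics/s2.png",cv2.resize(p["pixels"][120:300,190:400],None,fx=3,fy=3))
```

```text
[ 0.59367753 -0.1853271   0.05172729] [ 0.2233966   0.37485277 -0.54920141] 0.05144180716033415
```

View pics/s2.png

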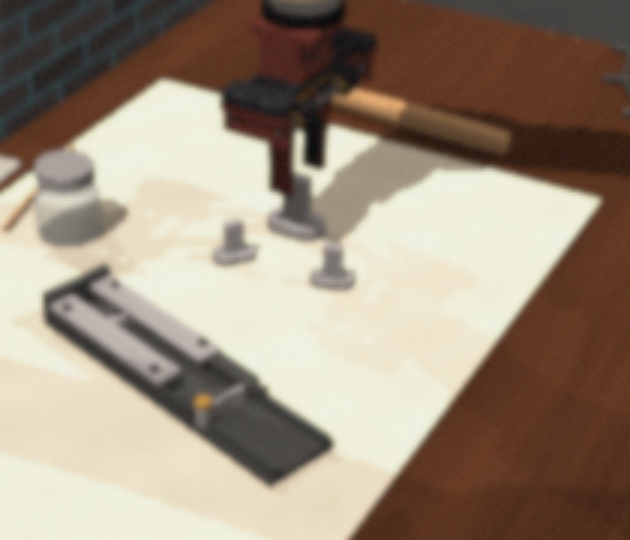

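move_arm:
  hand: [-1,-1,-1,-1,-1,-1,-1,-1,-1,-1,-1,-1,-1,-1]
  delta_pos:
    - [0,0,0]
    - [0,0,0]
    - [0,0,0]
    - [0,0,0]
    - [0,0,0]
    - [0,0,0]
    - [0,0,0]
    - [0,0,0]
    - [0,-0.01,0]
    - [0,-0.03,0]
    - [0,-0.03,0]
    - [0,-0.03,0]
    - [0,-0.03,0]
    - [0,0,0]
  twist:
    - [0,0,0]
    - [0,0,0]
    - [0,0,0]
    - [0,0,0]
    - [0,0,0]
    - [0,0,0]
    - [0,0,0]
    - [0,0,0]
    - [0,0,0]
    - [0,0,0]
    - [0,0,0]
    - [0,0,0]
    - [0,0,0]
    - [0,0,0]

```text
time: 5.8
tcp_pos: [0.5956, -0.1857, 0.186]
eef_rot: [[-0.023, 0.007, 1.0], [-1.0, -0.002, -0.023], [0.002, -1.0, 0.007]]
wrist_force: [-0.4, -0.6, -2.5]
width: 0.0135
```

Run:
```python
from h import *
o=get_obs();print(o["tcp_pos"],o["wrist_force"],o["width"])
p=optics.capture("wrist");cv2.imwrite("pics/w3.png",p["pixels"])
import pickle
pickle.dump({k:p[k] for k in("pixels","camera_matrix","T")},open("w3.pkl","wb"))
t=optics.capture("top")
A=np.hstack([ortho(p,.555,.06,.1,.016,.0005),ortho(t,.59,.06,.13,.016,.00065)]);cv2.imwrite("pics/o3.png",A)
```

```text
[ 0.59563132 -0.18572905  0.18602134] [-0.39220073 -0.56530135 -2.49939053] 0.01348996017737665
```

View pics/w3.png

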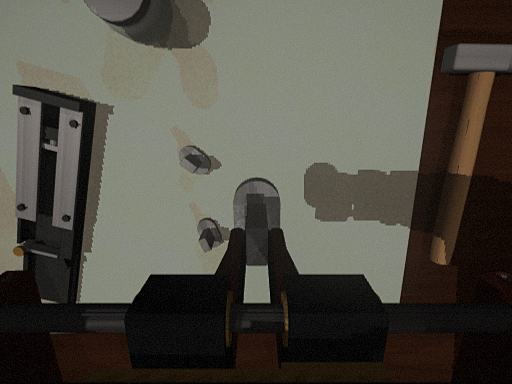

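View pics/o3.png

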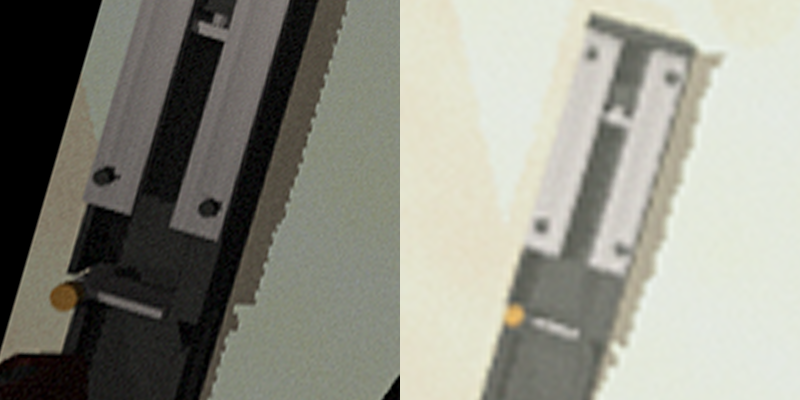

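move_arm:
  hand: [-1,-1,-1,-1,-1,-1,-1,-1,-1,-1,-1,-1,-1]
  delta_pos:
    - [-0.028,0.003,-0.0145]
    - [-0.028,0.003,-0.0145]
    - [-0.028,0.003,-0.0145]
    - [-0.028,0.003,-0.0145]
    - [-0.028,0.003,-0.0145]
    - [-0.028,0.003,-0.0145]
    - [-0.028,0.003,-0.0145]
    - [-0.028,0.003,-0.0145]
    - [-0.028,0.003,-0.0145]
    - [-0.028,0.003,-0.0145]
    - [0,0,0]
    - [0,0,0]
    - [0,0,0]
  twist:
    - [0,0,0]
    - [0,0,0]
    - [0,0,0]
    - [0,0,0]
    - [0,0,0]
    - [0,0,0]
    - [0,0,0]
    - [0,0,0]
    - [0,0,0]
    - [0,0,0]
    - [0,6.3,0]
    - [0,6.3,0]
    - [0,0,0]

```text
time: 7.2
tcp_pos: [0.4536, 0.098, 0.1496]
eef_rot: [[-0.242, -0.003, 0.97], [-0.97, -0.001, -0.242], [0.002, -1.0, -0.003]]
wrist_force: [-0.5, 0.4, -3.1]
width: 0.0136
```

Run:
```python
from h import *
o=get_obs();print(o["tcp_pos"],o["wrist_force"],o["width"],np.round(o["eef_rot"],4).tolist())
p=optics.capture("wrist");cv2.imwrite("pics/w4.png",p["pixels"])
import pickle
pickle.dump({k:p[k] for k in("pixels","camera_matrix","T")},open("w4.pkl","wb"))
A=np.hstack([ortho(p,.555,.07,.1,.0265,.0005),ortho(p,.555,.07,.1,.008,.0005)]);cv2.imwrite("pics/o4.png",A)
```

```text
[0.45359327 0.09796967 0.1495893 ] [-0.45533779  0.39457877 -3.05276115] 0.013636290163326558 [[-0.2417, -0.0029, 0.9703], [-0.9703, -0.0008, -0.2417], [0.0015, -1.0, -0.0026]]
```

View pics/w4.png

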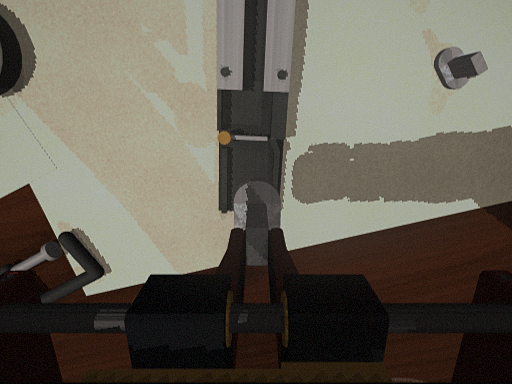

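View pics/o4.png

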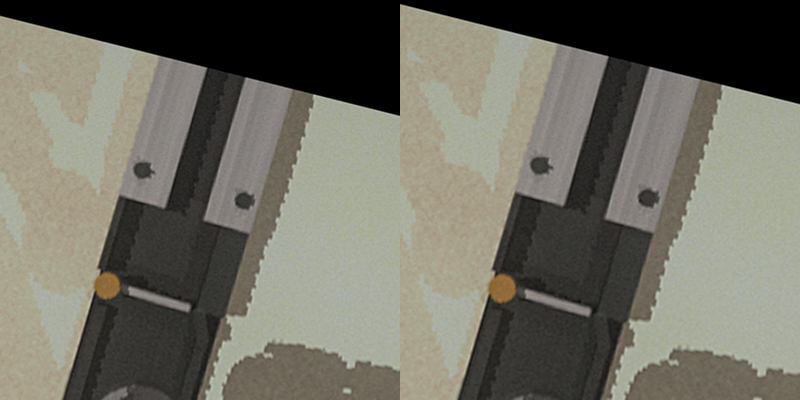

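```bash
cat >> h.py <<'E'
def rail_ortho(p,ox,oy,yaw,x0,x1,y0,y1,z,s=0.00025):
    # rows: rail x from x1 down to x0 ; cols: rail y from y1 down to y0
    xs=np.arange(x1,x0,-s); ys=np.arange(y1,y0,-s); X,Y=np.meshgrid(xs,ys,indexing="ij")
    c,sn=np.cos(yaw),np.sin(yaw)
    P=np.stack([ox+c*X-sn*Y,oy+sn*X+c*Y,np.full_like(X,z)],-1)-p["T"][:3,3]
    q=(P@p["T"][:3,:3])@p["camera_matrix"].T; q=q[...,:2]/q[...,2:]
    return cv2.remap(p["pixels"],q[...,0].astype(np.float32),q[...,1].astype(np.float32),cv2.INTER_LINEAR),xs,ys
E
python3 - <<'E'
from h import *
import pickle
p=pickle.load(open("w4.pkl","rb"))
yaw=np.radians(-16.2);ox=.5483-.045*np.cos(yaw);oy=.0773-.045*np.sin(yaw);print(ox,oy)
im,xs,ys=rail_ortho(p,ox,oy,yaw,-.03,.12,-.05,.05,.0265)
g=cv2.GaussianBlur(cv2.cvtColor(im,6).astype(float),(0,0),2)
dy=np.gradient(g,axis=1)
for name,yc in [("in+",.010),("in-",-.010),("out+",.034),("out-",-.034)]:
    m=np.abs(ys-yc)<.004; r=(xs>.05)&(xs<.095)
    sub=np.abs(dy[r][:,m]); k=sub.argmax(1); yy=ys[m][k]; xx=xs[r]
    f=np.polyfit(xx,yy,1); res=np.abs(yy-np.polyval(f,xx));ok=res<.001; f=np.polyfit(xx[ok],yy[ok],1)
    print(name,"slope deg",np.degrees(f[0]),"y at 45",np.polyval(f,.045)*1e3,"mm", res[ok].std())
dx=np.gradient(g,axis=0)
for a,b in [(.013,.03),(-.03,-.013)]:
    m=(ys>a)&(ys<b);r=np.abs(xs-.045)<.006
    sub=np.abs(dx[r][:,m]);print(np.median(xs[r][sub.argmax(0)]))
cv2.imwrite("pics/r4.png",im)
im,_,_=rail_ortho(p,ox,oy,yaw,-.03,.12,-.05,.05,.008);cv2.imwrite("pics/r4b.png",im)
E
```

```text
0.5050867841445376 0.08985459977176531
in+ slope deg -0.2523567930033871 y at 45 10.650839789293872 mm 7.851917516045741e-05
in- slope deg -0.32503979365118196 y at 45 -9.187727416141149 mm 7.247656668918676e-05
out+ slope deg -0.02080936630788487 y at 45 34.875328818432784 mm 0.00027406883437547684
out- slope deg -0.9833642724346094 y at 45 -33.160466433282 mm 0.00028610601914166406
0.04449999999999993
0.04424999999999993
```

View pics/r4.png

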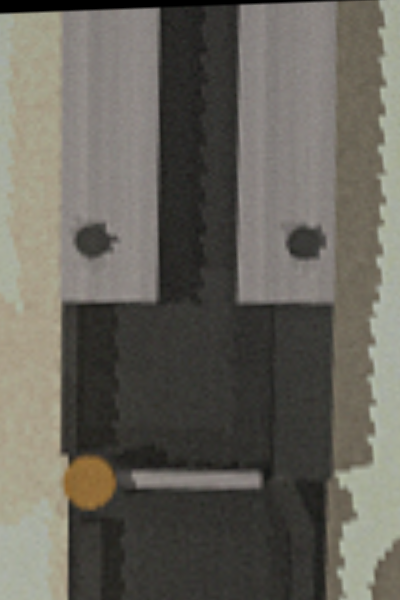

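Run:
```python
from h import *
import pickle
p=pickle.load(open("w4.pkl","rb"))
o=get_obs();R=np.array(o["eef_rot"]);t=np.array(o["tcp_pos"])
S=5
im=cv2.resize(p["pixels"][160:280,200:312],None,fx=S,fy=S,interpolation=cv2.INTER_CUBIC)
def dr(pts,col):
    q=np.array([(proj(p,t+R@np.array(a))-[200,160]+.5)*S for a in pts]).astype(int)
    cv2.polylines(im,[q],True,col,1)
# underside at tool y=+.051 ; foot top .039 ; plate top -.009
a=np.linspace(-np.pi/2,np.pi/2,20)
def foot(y):
    return [(.018*np.sin(b),y,.012+.018*np.cos(b)) for b in a]+[(-.018*np.sin(b),y,-.012-.018*np.cos(b)) for b in a]
dr(foot(.039),(0,255,0));dr(foot(.051),(0,255,255))
dr([(.007,-.009,.013),(-.007,-.009,.013),(-.007,-.009,-.013),(.007,-.009,-.013)],(0,0,255))
cv2.imwrite("pics/ov4.png",im)
```

```text
(no output)
```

View pics/ov4.png

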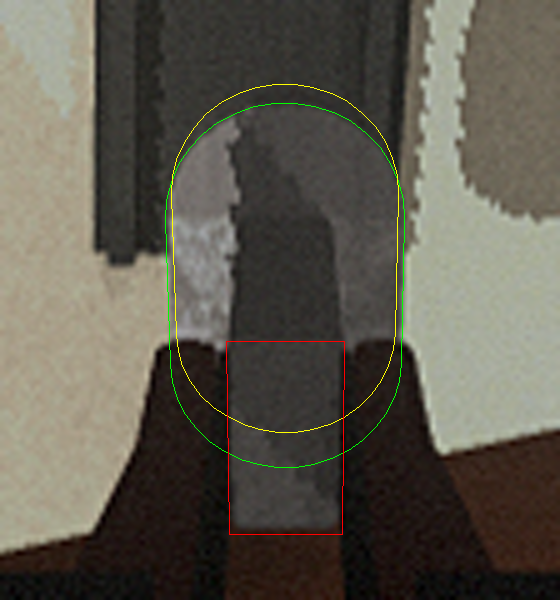

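Run:
```python
from h import *
o=get_obs();R=np.array(o["eef_rot"]);t=np.array(o["tcp_pos"])
p=optics.capture("side")
c=proj(p,t+R@np.array([0,.02,0])).astype(int);print(c)
S=8;x0,y0=c[0]-40,c[1]-35
im=cv2.resize(p["pixels"][y0:y0+70,x0:x0+80],None,fx=S,fy=S,interpolation=cv2.INTER_CUBIC)
def dr(pts,col):
    q=np.array([(proj(p,t+R@np.array(a))-[x0,y0]+.5)*S for a in pts]).astype(int)
    cv2.polylines(im,[q],True,col,1)
a=np.linspace(-np.pi/2,np.pi/2,20)
def foot(y):
    return [(.018*np.sin(b),y,.012+.018*np.cos(b)) for b in a]+[(-.018*np.sin(b),y,-.012-.018*np.cos(b)) for b in a]
dr(foot(.039),(0,255,0));dr(foot(.051),(0,255,255))
dr([(.007,-.009,.013),(-.007,-.009,.013),(-.007,-.009,-.013),(.007,-.009,-.013)],(0,0,255))
cv2.imwrite("pics/ov5.png",im)
```

```text
[283 222]
```

View pics/ov5.png

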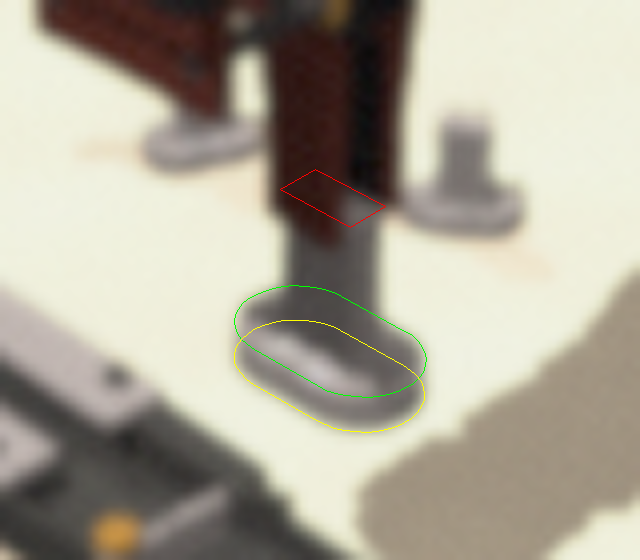

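move_arm:
  hand: [-1,-1,-1,-1,-1,-1]
  delta_pos:
    - [-0.0078,0,0.0015]
    - [0,0.025,0]
    - [0,0.025,0]
    - [0,0.02,0]
    - [0,0.0125,0]
    - [0,0,0]
  twist:
    - [0,2.5,0]
    - [0,0,0]
    - [0,0,0]
    - [0,0,0]
    - [0,0,0]
    - [0,0,0]

```text
time: 7.9
tcp_pos: [0.457, 0.1047, 0.0669]
eef_rot: [[-0.282, -0.003, 0.959], [-0.959, -0.001, -0.282], [0.002, -1.0, -0.003]]
wrist_force: [0.5, -0.8, -4.0]
width: 0.0134
```

```bash
cat > st.py <<'E'
from h import *
RO=np.array([.5048,.0910]);yaw=np.radians(-16.5)
def st():
    o=get_obs();R=np.array(o["eef_rot"]);t=np.array(o["tcp_pos"])
    c,s=np.cos(yaw),np.sin(yaw);d=t[:2]-RO;f=np.array(o["wrist_force"])
    print("t",round(o["time"],2),"rail x,y,z mm",np.round([1e3*(c*d[0]+s*d[1]),1e3*(-s*d[0]+c*d[1]),1e3*t[2]],2),
     "toolyaw",round(np.degrees(np.arctan2(R[1,2],R[0,2])),2),"down",np.round(R[:2,1],4),
     "F rail",np.round([c*f[0]+s*f[1],-s*f[0]+c*f[1],f[2]],2),"M",np.round(o["wrist_torque"],2),"w",round(o["width"]*1e3,2))
if __name__=="__main__": st()
E
python3 st.py
python3 - <<'E'
from h import *
p=optics.capture("wrist");cv2.imwrite("pics/w6.png",p["pixels"][60:300,150:370].repeat(3,0).repeat(3,1)[:600])
E
```

```text
t 7.9 rail x,y,z mm [-49.69  -0.38  66.91] toolyaw -16.37 down [-0.0034 -0.0008] F rail [ 0.73 -0.65 -4.01] M [0.04 0.04 0.01] w 13.43
```

View pics/w6.png

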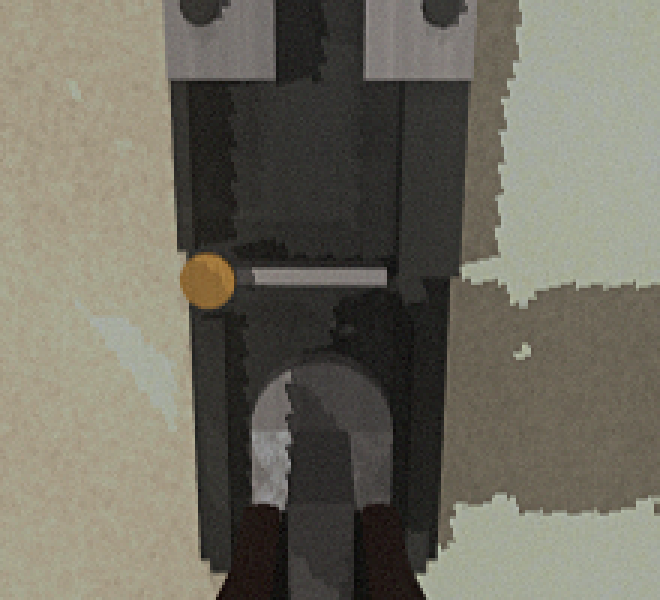

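move_arm:
  hand: [-1,-1,-1,-1,-1]
  delta_pos:
    - [0,0.002,0]
    - [0,0.002,0]
    - [0,0.001,0]
    - [0,0.001,0]
    - [0,0,0]
  twist:
    - [0,0,0]
    - [0,0,0]
    - [0,0,0]
    - [0,0,0]
    - [0,0,0]

```text
time: 8.45
tcp_pos: [0.4583, 0.1053, 0.0627]
eef_rot: [[-0.283, 0.0, 0.959], [-0.959, -0.0, -0.283], [-0.0, -1.0, 0.0]]
wrist_force: [0.4, -0.6, -2.7]
width: 0.0139
```

```bash
python3 st.py
```

```text
t 8.45 rail x,y,z mm [-48.61   0.53  62.66] toolyaw -16.43 down [ 0.0003 -0.    ] F rail [ 0.58 -0.47 -2.73] M [ 0.03 -0.01 -0.01] w 13.9
```

move_arm:
  hand: [-1,-1,-1]
  delta_pos:
    - [0,0.001,0]
    - [0,0.001,0]
    - [0,0,0]
  twist:
    - [0,0,0]
    - [0,0,0]
    - [0,0,0]

```text
time: 8.75
tcp_pos: [0.4582, 0.1053, 0.0604]
eef_rot: [[-0.283, -0.0, 0.959], [-0.959, -0.0, -0.283], [0.0, -1.0, -0.0]]
wrist_force: [0.1, 0.1, -3.0]
width: 0.0132
```

```bash
python3 st.py
```

```text
t 8.75 rail x,y,z mm [-48.74   0.48  60.42] toolyaw -16.44 down [-0.0002 -0.0001] F rail [ 0.06  0.09 -2.99] M [ 0.01  0.05 -0.01] w 13.24
```

move_arm:
  hand: [-1,-1,-1]
  delta_pos:
    - [0,0.001,0]
    - [0,0,0]
    - [0,0,0]
  twist:
    - [0,0,0]
    - [0,0,0]
    - [0,0,0]

```text
time: 9.05
tcp_pos: [0.4583, 0.1053, 0.0595]
eef_rot: [[-0.283, -0.0, 0.959], [-0.959, -0.0, -0.283], [0.0, -1.0, -0.0]]
wrist_force: [-0.1, 0.5, -2.9]
width: 0.0136
```

```bash
python3 st.py
```

```text
t 9.05 rail x,y,z mm [-48.69   0.48  59.49] toolyaw -16.44 down [-0.0001 -0.    ] F rail [-0.28  0.46 -2.86] M [ 0.05  0.01 -0.01] w 13.57
```

move_arm:
  hand: [-1,-1,-1]
  delta_pos:
    - [0,0.001,0]
    - [0,0,0]
    - [0,0,0]
  twist:
    - [0,0,0]
    - [0,0,0]
    - [0,0,0]

```text
time: 9.35
tcp_pos: [0.4585, 0.1052, 0.059]
eef_rot: [[-0.283, 0.001, 0.959], [-0.959, -0.0, -0.283], [-0.0, -1.0, 0.001]]
wrist_force: [-2.5, -0.6, 4.8]
width: 0.0134
```

```bash
python3 st.py
```

```text
t 9.35 rail x,y,z mm [-48.42   0.51  58.97] toolyaw -16.45 down [ 0.0006 -0.0001] F rail [-2.24 -1.31  4.82] M [-0.22  0.41  0.06] w 13.41
```

move_arm:
  hand: [-1,-1,-1,-1,-1]
  delta_pos:
    - [0.0005,-0.0005,0]
    - [0,0,0.003]
    - [0,0,0.003]
    - [0,0,0.003]
    - [0,0,0]
  twist:
    - [0,0,0]
    - [0,0,0]
    - [0,0,0]
    - [0,0,0]
    - [0,0,0]

```text
time: 9.85
tcp_pos: [0.4671, 0.1024, 0.059]
eef_rot: [[-0.283, 0.0, 0.959], [-0.959, 0.0, -0.283], [-0.0, -1.0, 0.0]]
wrist_force: [-0.1, 0.3, -2.2]
width: 0.0136
```

```bash
python3 st.py
```

```text
t 9.85 rail x,y,z mm [-39.4    0.17  59.04] toolyaw -16.44 down [0.0001 0.0002] F rail [-0.21  0.26 -2.19] M [0.11 0.13 0.  ] w 13.62
```

```bash
cat > al.py <<'E'
from st import *
p=optics.capture("wrist")
im=p["pixels"];cv2.imwrite("pics/al.png",im)
def edges(z,x0,x1,cands,w=.004):
    r,xs,ys=rail_ortho(p,*RO,yaw,x0,x1,-.05,.05,z)
    g=cv2.GaussianBlur(cv2.cvtColor(r,6).astype(float),(0,0),1.5);d=np.gradient(g,axis=1)
    for yc in cands:
        m=np.abs(ys-yc)<w;yy=ys[m][np.abs(d[:,m]).argmax(1)];f=np.polyfit(xs,yy,1);k=np.abs(yy-np.polyval(f,xs))<.0008
        if k.sum()>5:f=np.polyfit(xs[k],yy[k],1)
        print(z,yc,"deg",round(np.degrees(f[0]),2),"ymid",round(1e3*np.polyval(f,(x0+x1)/2),2),"frac",round(k.mean(),2))
edges(.0265,.05,.10,(.010,-.010))
x=float(__import__("sys").argv[1])/1e3
edges(.020,x,x+.012,(.018,-.018))
st()
E
python3 al.py -39.4
```

```text
0.0265 0.01 deg -0.05 ymid 9.74 frac 1.0
0.0265 -0.01 deg -0.16 ymid -10.07 frac 1.0
0.02 0.018 deg -0.92 ymid 17.82 frac 1.0
0.02 -0.018 deg 0.53 ymid -17.9 frac 1.0
t 9.9 rail x,y,z mm [-39.42   0.06  58.99] toolyaw -16.45 down [0.0001 0.0001] F rail [-1.5   0.53  1.76] M [ 0.21  0.36 -0.01] w 13.71
```

View pics/al.png

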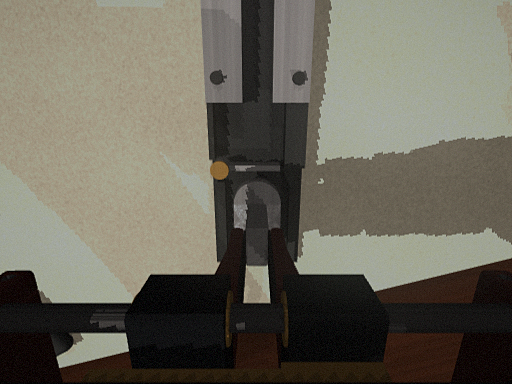

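```bash
sed -i 's/np.radians(-16.5)/np.radians(-16.6)/' st.py; python3 st.py
```

```text
t 9.9 rail x,y,z mm [-3.942e+01 -1.000e-02  5.899e+01] toolyaw -16.45 down [0.0001 0.0001] F rail [-1.5   0.53  1.76] M [ 0.21  0.36 -0.01] w 13.71
```

move_arm:
  hand: [-1,-1,-1,-1,-1]
  delta_pos:
    - [0,0,0.003]
    - [0,0,0.003]
    - [0,0,0.003]
    - [0,0,0.003]
    - [0,0,0.003]
  twist:
    - [0,0.15,0]
    - [0,0,0]
    - [0,0,0]
    - [0,0,0]
    - [0,0,0]

```text
time: 10.4
tcp_pos: [0.4802, 0.0993, 0.0604]
eef_rot: [[-0.284, -0.001, 0.959], [-0.959, 0.001, -0.284], [-0.0, -1.0, -0.001]]
wrist_force: [-10.5, 2.5, 24.4]
width: 0.0136
```

```bash
python3 st.py
```

```text
t 10.4 rail x,y,z mm [-25.9    0.89  60.44] toolyaw -16.53 down [-0.0013  0.0006] F rail [-10.78  -0.59  24.38] M [ 0.65  2.85 -0.03] w 13.56
```

move_arm:
  hand: [-1,-1,-1]
  delta_pos:
    - [0,-0.001,-0.001]
    - [0,-0.0005,0]
    - [0,0,0]
  twist:
    - [0,0,0]
    - [0,0,0]
    - [0,0,0]

```text
time: 10.7
tcp_pos: [0.4806, 0.0982, 0.0605]
eef_rot: [[-0.286, 0.001, 0.958], [-0.958, 0.0, -0.286], [-0.0, -1.0, 0.001]]
wrist_force: [0.5, 0.5, 0.9]
width: 0.0135
```

```bash
python3 st.py
python3 - <<'E'
from h import *
o=get_obs();t=np.array(o["tcp_pos"])
p=optics.capture("side");c=proj(p,t-[0,0,.03]).astype(int)
a=cv2.resize(p["pixels"][c[1]-50:c[1]+50,c[0]-60:c[0]+60],None,fx=6,fy=6,interpolation=2);cv2.imwrite("pics/s7.png",a)
E
```

```text
t 10.7 rail x,y,z mm [-2.527e+01  3.000e-02  6.045e+01] toolyaw -16.6 down [0.0006 0.0001] F rail [0.34 0.61 0.87] M [ 0.27 -0.04  0.07] w 13.54
```

View pics/s7.png

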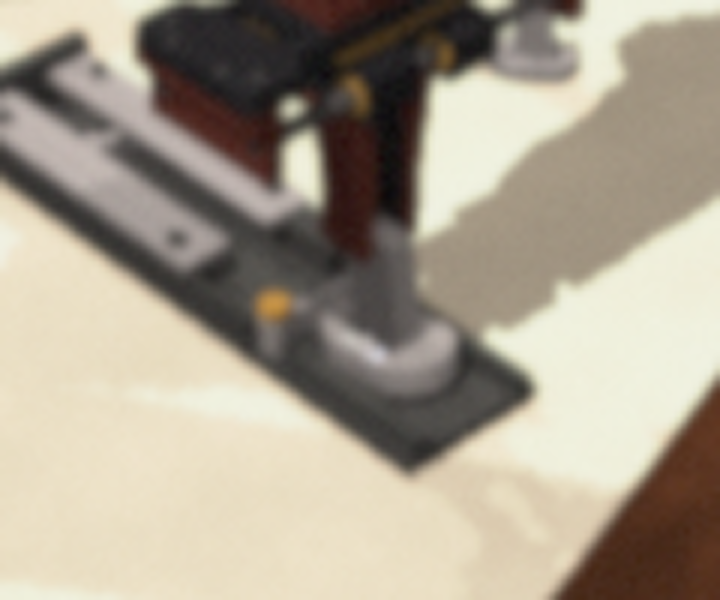

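```bash
cat > ovl.py <<'E'
from st import *
import sys
p=optics.capture("wrist")
o=get_obs();R=np.array(o["eef_rot"]);t=np.array(o["tcp_pos"])
S=6;a=np.linspace(-np.pi/2,np.pi/2,20)
def foot(y): return [(.018*np.sin(b),y,.012+.018*np.cos(b)) for b in a]+[(-.018*np.sin(b),y,-.012-.018*np.cos(b)) for b in a]
plate=[(.007,-.009,.013),(-.007,-.009,.013),(-.007,-.009,-.013),(.007,-.009,-.013)]
out=[]
for th in (0,3):
    im=cv2.resize(p["pixels"][170:270,222:290],None,fx=S,fy=S,interpolation=cv2.INTER_CUBIC)
    T=np.radians(th);c,s=np.cos(T),np.sin(T)
    def dr(pts,col):
        q=[]
        for x,y,z in pts:  # rotate about tool x: bottom (+y) moves to -z
            q.append((proj(p,t+R@np.array([x,c*y+s*z,-s*y+c*z]))-[222,170]+.5)*S)
        cv2.polylines(im,[np.array(q).astype(int)],True,col,1)
    dr(foot(.039),(0,255,0));dr(foot(.051),(0,255,255));dr(plate,(0,0,255));out.append(im)
cv2.imwrite("pics/"+sys.argv[1],np.clip(np.hstack(out).astype(float)*1.3,0,255).astype(np.uint8))
E
python3 ovl.py ov8.png
```

```text
(no output)
```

View pics/ov8.png

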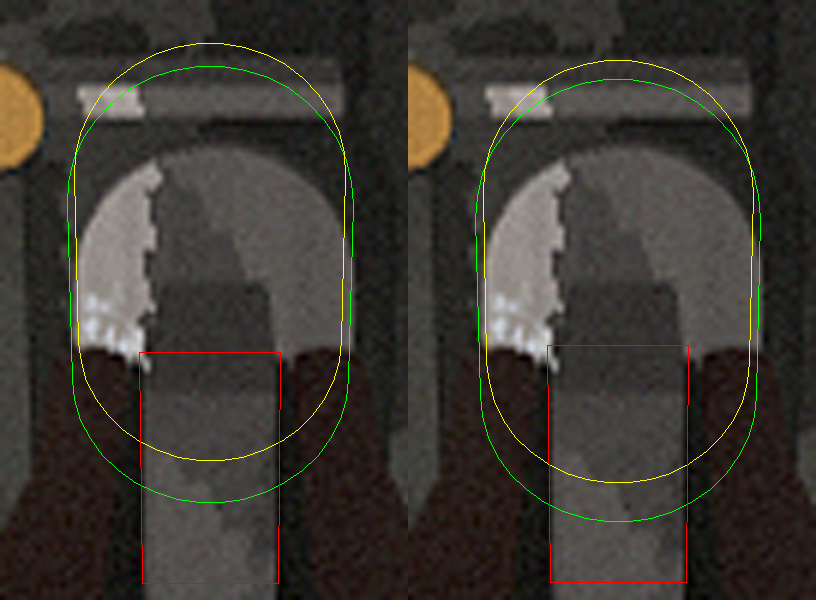

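```bash
python3 - <<'E'
from st import *
p=optics.capture("wrist")
r,xs,ys=rail_ortho(p,*RO,yaw,-.06,.06,-.04,.04,.020,.0002)
r=np.clip(r.astype(float)*1.8,0,255).astype(np.uint8)
for k in range(0,600,50): r[k,::5]=(0,0,255)
for k in range(0,400,50): r[::5,k]=(0,0,255)
cv2.imwrite("pics/r9.png",r)
E
python3 st.py
```

```text
t 10.85 rail x,y,z mm [-2.535e+01  5.000e-02  6.048e+01] toolyaw -16.6 down [0.0005 0.0001] F rail [ 0.08  1.54 -0.4 ] M [ 0.28 -0.16  0.  ] w 13.61
```

View pics/r9.png

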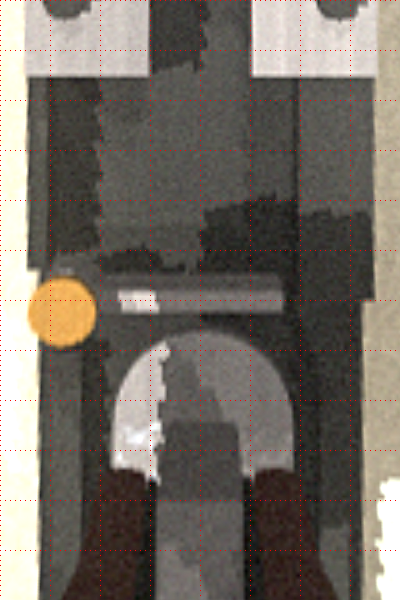

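move_arm:
  hand: [-1,-1,-1,-0.6,-0.6,-0.6,-0.6,-0.6]
  delta_pos:
    - [0,0,-0.003]
    - [0,0,-0.003]
    - [0,0,0]
    - [0,0,0]
    - [0,0,0]
    - [0,0,0]
    - [0,0,0]
    - [0,0,0]
  twist:
    - [0,0,0]
    - [0,0,0]
    - [0,0,0]
    - [0,0,0]
    - [0,0,0]
    - [0,0,0]
    - [0,0,0]
    - [0,0,0]

```text
time: 11.65
tcp_pos: [0.4745, 0.1, 0.0605]
eef_rot: [[-0.286, -0.0, 0.958], [-0.958, -0.0, -0.286], [0.0, -1.0, -0.0]]
wrist_force: [0.3, 0.1, 0.2]
width: 0.0176
```

```bash
cat > ro.py <<'E'
from st import *
import sys
p=optics.capture("wrist");st()
out=[]
for z in (.020,.068):
    r,xs,ys=rail_ortho(p,*RO,yaw,-.08,.04,-.04,.04,z,.0002)
    r=np.clip(r.astype(float)*1.8,0,255).astype(np.uint8)
    for k in range(0,600,50): r[k,::5]=(0,0,255)
    for k in range(0,400,50): r[::5,k]=(0,0,255)
    out.append(r)
cv2.imwrite("pics/"+sys.argv[1],np.hstack(out))
E
python3 ro.py r10.png
```

```text
t 11.7 rail x,y,z mm [-3.165e+01 -3.000e-02  6.056e+01] toolyaw -16.59 down [0. 0.] F rail [-0.54 -0.75  0.31] M [ 0.01 -0.01  0.01] w 17.62
```

View pics/r10.png

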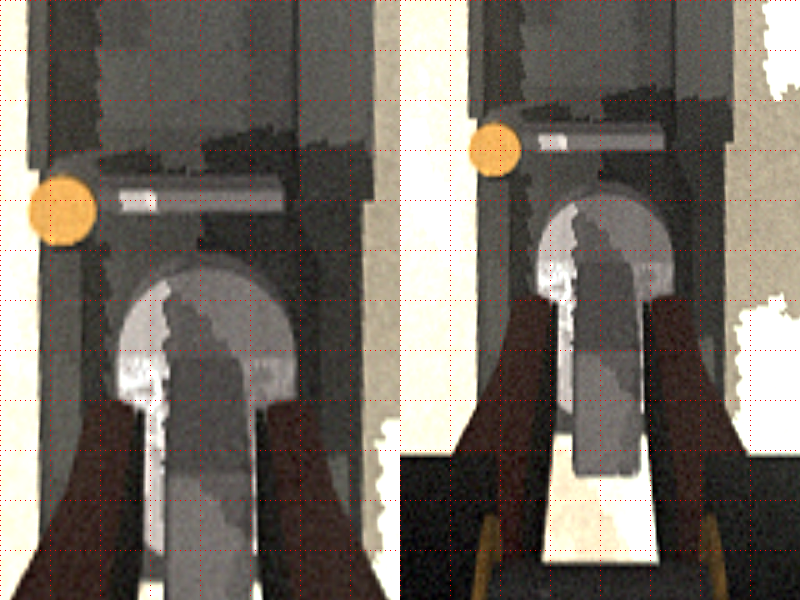

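move_arm:
  hand: [-0.6,-0.6,-0.6,-0.6,-0.6,-0.6,-1,-1,-1,-1,-1]
  delta_pos:
    - [0.0015,0,-0.004]
    - [0,0,-0.004]
    - [0,0,-0.0033]
    - [0,0.003,0]
    - [0,0.003,0]
    - [0,0,0]
    - [0,0,0]
    - [0,0,0]
    - [0,0,0]
    - [0,0,0]
    - [0,0,0]
  twist:
    - [0,0,0]
    - [0,0,0]
    - [0,0,0]
    - [0,0,0]
    - [0,0,0]
    - [0,0,0]
    - [0,0,0]
    - [0,0,0]
    - [0,0,0]
    - [0,0,0]
    - [0,0,0]

```text
time: 12.8
tcp_pos: [0.463, 0.1017, 0.0544]
eef_rot: [[-0.286, -0.0, 0.958], [-0.958, -0.0, -0.286], [0.0, -1.0, -0.0]]
wrist_force: [0.9, 0.0, -3.1]
width: 0.0138
```

```bash
python3 ro.py r11.png;python3 ovl.py ov11.png
```

```text
t 12.85 rail x,y,z mm [-43.02  -1.65  54.48] toolyaw -16.59 down [-0.0002 -0.0001] F rail [-0.88 -0.64 -2.74] M [0.04 0.02 0.  ] w 14.21
```

View pics/ov11.png

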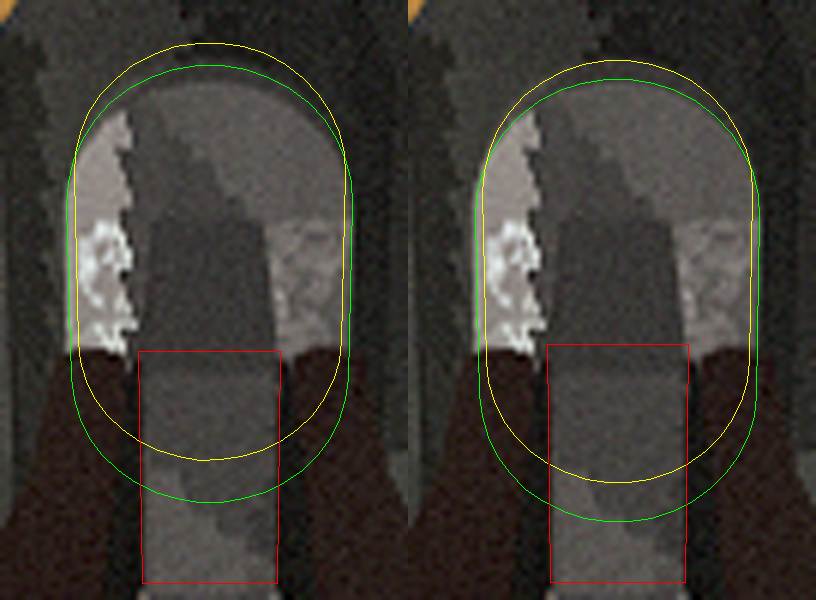

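View pics/r11.png

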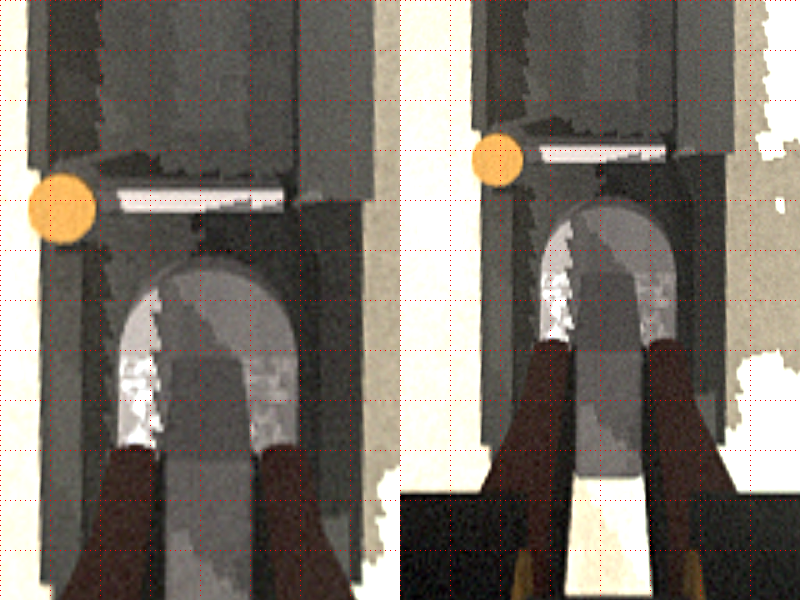

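move_arm:
  hand: [-1,-1,-1,-1,-1]
  delta_pos:
    - [-0.0015,-0.0003,0]
    - [0,0,0.002]
    - [0,0,0.003]
    - [0,0,0.003]
    - [0,0,0]
  twist:
    - [0,0,0]
    - [0,0,0]
    - [0,0,0]
    - [0,0,0]
    - [0,0,0]

```text
time: 13.4
tcp_pos: [0.4718, 0.1007, 0.0549]
eef_rot: [[-0.286, 0.0, 0.958], [-0.958, 0.0, -0.286], [-0.0, -1.0, 0.0]]
wrist_force: [0.0, -0.2, -3.1]
width: 0.0133
```

```bash
python3 st.py
```

```text
t 13.4 rail x,y,z mm [-34.37  -0.08  54.85] toolyaw -16.61 down [0.0004 0.    ] F rail [ 0.08 -0.14 -3.11] M [ 0.02 -0.07 -0.01] w 13.3
```

Now free; on toward and into the gate in 2 mm rows.

move_arm:
  hand: [-1,-1,-1]
  delta_pos:
    - [0,0,0.002]
    - [0,0,0.002]
    - [0,0,0]
  twist:
    - [0,0,0]
    - [0,0,0]
    - [0,0,0]

```text
time: 13.7
tcp_pos: [0.4753, 0.0997, 0.0548]
eef_rot: [[-0.286, 0.0, 0.958], [-0.958, -0.0, -0.286], [0.0, -1.0, 0.0]]
wrist_force: [0.3, 0.3, -2.7]
width: 0.0136
```

```bash
python3 st.py
```

```text
t 13.7 rail x,y,z mm [-30.77  -0.07  54.84] toolyaw -16.6 down [ 0. -0.] F rail [ 0.2   0.36 -2.7 ] M [ 0.04  0.04 -0.02] w 13.59
```

move_arm:
  hand: [-1,-1,-1]
  delta_pos:
    - [0,0,0.002]
    - [0,0,0.002]
    - [0,0,0]
  twist:
    - [0,0,0]
    - [0,0,0]
    - [0,0,0]

```text
time: 14.0
tcp_pos: [0.4789, 0.0986, 0.0548]
eef_rot: [[-0.286, -0.0, 0.958], [-0.958, -0.0, -0.286], [0.0, -1.0, -0.0]]
wrist_force: [-2.0, 0.4, -2.5]
width: 0.0137
```

```bash
python3 ro.py r12.png
```

```text
t 14.05 rail x,y,z mm [-27.09  -0.1   54.77] toolyaw -16.59 down [-0.0004 -0.0001] F rail [-1.28 -0.12 -2.28] M [ 0.1   0.31 -0.01] w 13.88
```

View pics/r12.png

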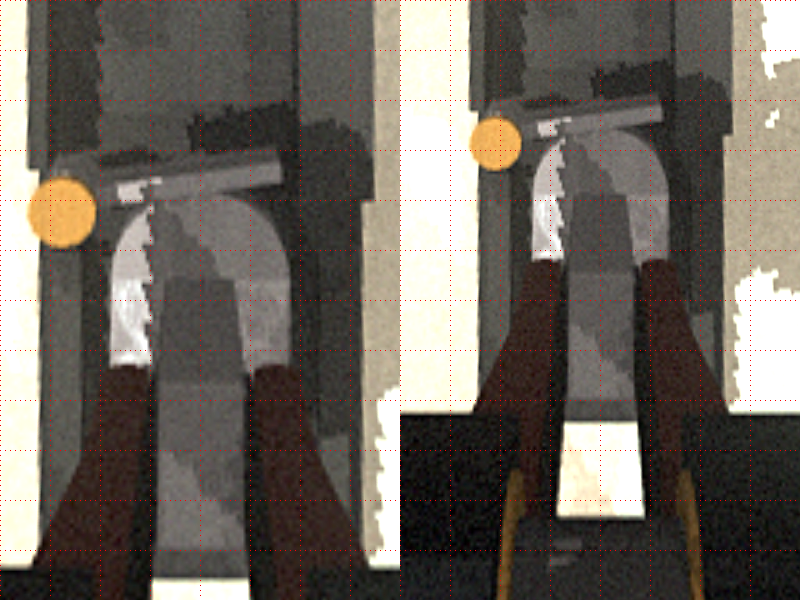

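move_arm:
  hand: [-1,-1,-1,-1,-1]
  delta_pos:
    - [0,0,0.002]
    - [0,0,0.002]
    - [0,0,0.002]
    - [0,0,0.002]
    - [0,0,0]
  twist:
    - [0,0,0]
    - [0,0,0]
    - [0,0,0]
    - [0,0,0]
    - [0,0,0]

```text
time: 14.55
tcp_pos: [0.4866, 0.0962, 0.0547]
eef_rot: [[-0.286, -0.001, 0.958], [-0.958, -0.0, -0.286], [0.0, -1.0, -0.0]]
wrist_force: [-2.3, 0.4, -2.8]
width: 0.0134
```

```bash
python3 st.py
```

```text
t 14.55 rail x,y,z mm [-18.96  -0.27  54.66] toolyaw -16.6 down [-0.0006 -0.0002] F rail [-2.29 -0.22 -2.83] M [ 0.24  0.73 -0.01] w 13.44
```

move_arm:
  hand: [-1,-1,-1,-1,-1]
  delta_pos:
    - [0,0,0.002]
    - [0,0,0.002]
    - [0,0,0.002]
    - [0,0,0.002]
    - [0,0,0]
  twist:
    - [0,0,0]
    - [0,0,0]
    - [0,0,0]
    - [0,0,0]
    - [0,0,0]

```text
time: 15.05
tcp_pos: [0.4943, 0.0938, 0.0547]
eef_rot: [[-0.286, -0.0, 0.958], [-0.958, -0.0, -0.286], [0.0, -1.0, -0.0]]
wrist_force: [-2.9, -0.4, -3.6]
width: 0.0139
```

```bash
python3 ro.py r13.png
```

```text
t 15.1 rail x,y,z mm [-10.92  -0.34  54.69] toolyaw -16.6 down [-0.0003 -0.0003] F rail [-2.74 -0.87 -3.32] M [-0.09  0.86 -0.01] w 13.5
```

View pics/r13.png

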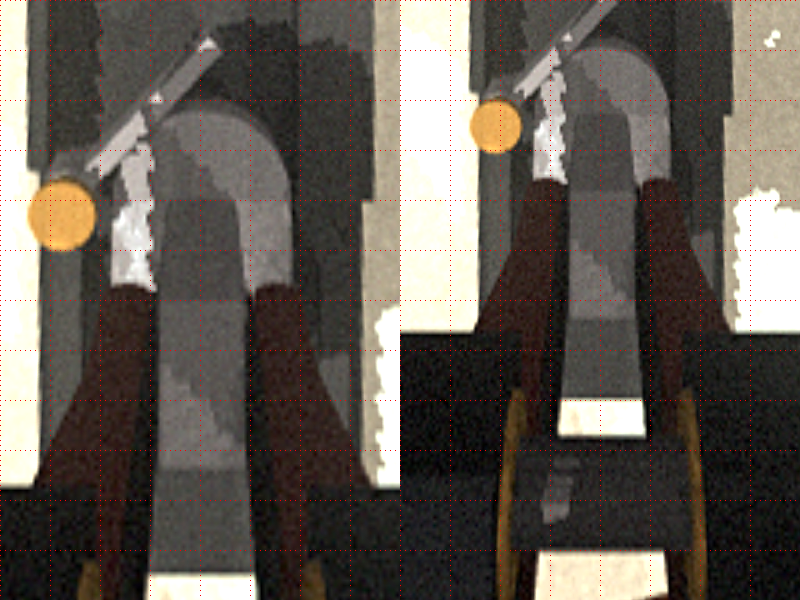

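move_arm:
  hand: [-1,-1,-1,-1,-1,-1,-1]
  delta_pos:
    - [-0.0003,0,0.002]
    - [0,0,0.002]
    - [0,0,0.002]
    - [0,0,0.002]
    - [0,0,0.002]
    - [0,0,0.002]
    - [0,0,0]
  twist:
    - [0,0,0]
    - [0,0,0]
    - [0,0,0]
    - [0,0,0]
    - [0,0,0]
    - [0,0,0]
    - [0,0,0]

```text
time: 15.8
tcp_pos: [0.5064, 0.0906, 0.0549]
eef_rot: [[-0.286, 0.001, 0.958], [-0.958, -0.0, -0.286], [0.0, -1.0, 0.001]]
wrist_force: [-3.0, -1.5, -4.2]
width: 0.0133
```

```bash
python3 st.py
```

```text
t 15.8 rail x,y,z mm [ 1.62  0.07 54.86] toolyaw -16.61 down [ 0.0005 -0.0002] F rail [-2.43 -2.25 -4.15] M [-0.58  0.83 -0.05] w 13.28
```

move_arm:
  hand: [-1,-1,-1,-1,-1]
  delta_pos:
    - [-0.0002,0,0.002]
    - [0,0,0.002]
    - [0,0,0.002]
    - [0,0,0.002]
    - [0,0,0]
  twist:
    - [0,0,0]
    - [0,0,0]
    - [0,0,0]
    - [0,0,0]
    - [0,0,0]

```text
time: 16.3
tcp_pos: [0.5142, 0.0887, 0.0549]
eef_rot: [[-0.286, 0.001, 0.958], [-0.958, 0.0, -0.286], [-0.0, -1.0, 0.001]]
wrist_force: [-2.6, -2.9, -4.0]
width: 0.0137
```

```bash
sed -i 's/-.08,.04,-.04,.04/-.03,.09,-.04,.04/' ro.py; python3 ro.py r14.png
```

```text
t 16.35 rail x,y,z mm [ 9.62  0.44 54.93] toolyaw -16.61 down [ 0.0008 -0.    ] F rail [-1.16 -2.76 -4.18] M [-0.67  0.56 -0.02] w 13.42
```

View pics/r14.png

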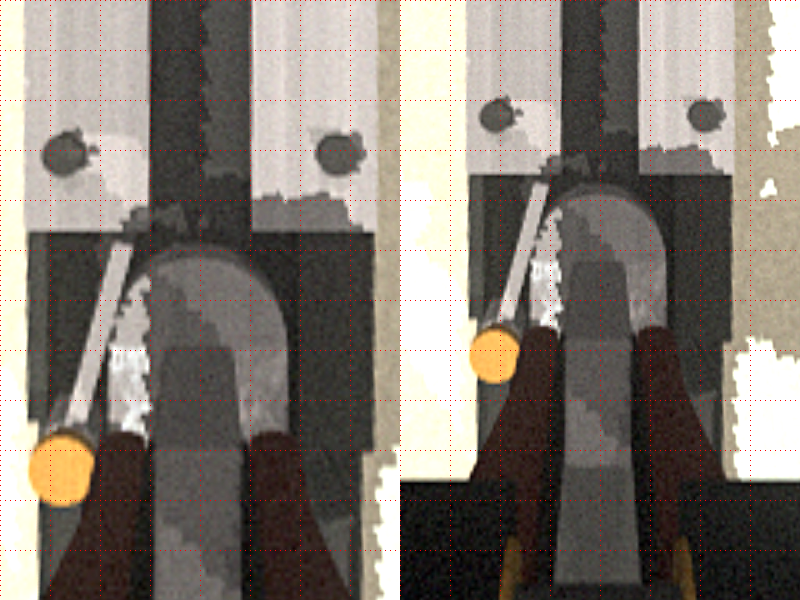

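move_arm:
  hand: [-1,-1,-1,-1,-1]
  delta_pos:
    - [0.0005,0.0003,0.002]
    - [0,0,0.002]
    - [0,0,0.002]
    - [0,0,0.002]
    - [0,0,0]
  twist:
    - [0,0,0]
    - [0,0,0]
    - [0,0,0]
    - [0,0,0]
    - [0,0,0]

```text
time: 16.85
tcp_pos: [0.5217, 0.086, 0.0546]
eef_rot: [[-0.286, 0.001, 0.958], [-0.958, 0.0, -0.286], [-0.0, -1.0, 0.001]]
wrist_force: [-1.8, -2.0, -3.7]
width: 0.0135
```

```bash
python3 st.py
```

```text
t 16.85 rail x,y,z mm [17.61  0.07 54.61] toolyaw -16.6 down [0.0007 0.0001] F rail [-1.17 -2.47 -3.68] M [-0.51  0.51 -0.07] w 13.5
```

move_arm:
  hand: [-1,-1,-1,-1,-1]
  delta_pos:
    - [0,0,0.002]
    - [0,0,0.002]
    - [0,0,0.002]
    - [0,0,0.002]
    - [0,0,0]
  twist:
    - [0,0,0]
    - [0,0,0]
    - [0,0,0]
    - [0,0,0]
    - [0,0,0]

```text
time: 17.35
tcp_pos: [0.5293, 0.0837, 0.0546]
eef_rot: [[-0.286, 0.001, 0.958], [-0.958, 0.0, -0.286], [-0.0, -1.0, 0.001]]
wrist_force: [-0.5, -1.8, -3.3]
width: 0.013
```

```bash
python3 ro.py r15.png
```

```text
t 17.4 rail x,y,z mm [ 2.552e+01 -3.000e-02  5.461e+01] toolyaw -16.6 down [ 0.0007 -0.    ] F rail [-1.26 -1.47 -3.61] M [-0.5   0.27 -0.04] w 13.77
```

View pics/r15.png

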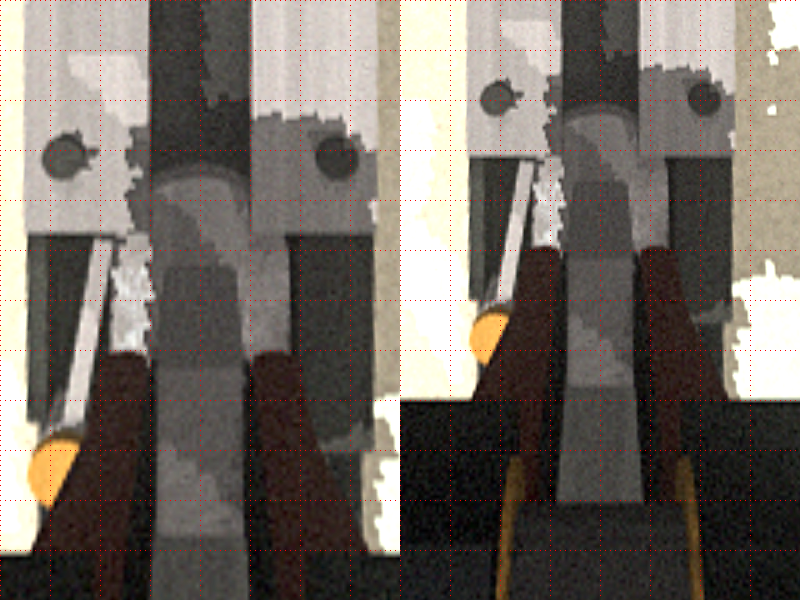

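move_arm:
  hand: [-1,-1,-1,-1,-1,-1,-1]
  delta_pos:
    - [0,0,0.002]
    - [0,0,0.002]
    - [0,0,0.002]
    - [0,0,0.002]
    - [0,0,0.002]
    - [0,0,0.002]
    - [0,0,0]
  twist:
    - [0,0,0]
    - [0,0,0]
    - [0,0,0]
    - [0,0,0]
    - [0,0,0]
    - [0,0,0]
    - [0,0,0]

```text
time: 18.1
tcp_pos: [0.5407, 0.0802, 0.0546]
eef_rot: [[-0.286, 0.0, 0.958], [-0.958, -0.0, -0.286], [-0.0, -1.0, 0.0]]
wrist_force: [-0.3, -2.1, -3.0]
width: 0.0137
```

```bash
python3 st.py
```

```text
t 18.1 rail x,y,z mm [37.5  -0.12 54.56] toolyaw -16.61 down [ 0.0004 -0.0001] F rail [ 0.35 -2.12 -2.95] M [-0.51  0.24  0.01] w 13.72
```

move_arm:
  hand: [-1,-1,-1,-1,-1,-1,-1]
  delta_pos:
    - [0,0,0.002]
    - [0,0,0.002]
    - [0,0,0.002]
    - [0,0,0.002]
    - [0,0,0.002]
    - [0,0,0.002]
    - [0,0,0]
  twist:
    - [0,0,0]
    - [0,0,0]
    - [0,0,0]
    - [0,0,0]
    - [0,0,0]
    - [0,0,0]
    - [0,0,0]

```text
time: 18.8
tcp_pos: [0.5522, 0.0768, 0.0546]
eef_rot: [[-0.286, 0.0, 0.958], [-0.958, -0.0, -0.286], [-0.0, -1.0, 0.0]]
wrist_force: [-1.2, -1.5, -2.8]
width: 0.0137
```

```bash
sed -i 's/-.03,.09,-.04,.04/.03,.15,-.04,.04/' ro.py; python3 ro.py r16.png
```

```text
t 18.85 rail x,y,z mm [49.4  -0.09 54.57] toolyaw -16.6 down [ 0.0005 -0.0001] F rail [ 0.23 -1.67 -2.58] M [-0.53  0.18  0.05] w 13.8
```

View pics/r16.png

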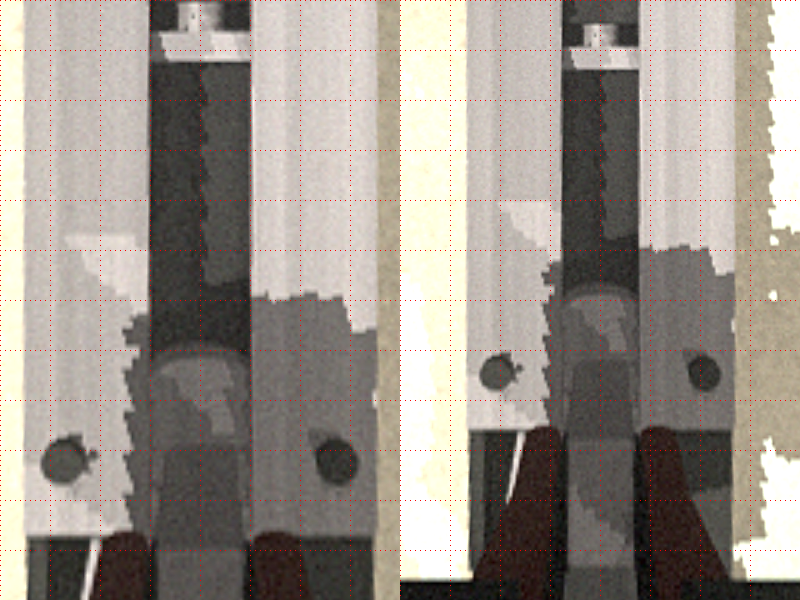

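move_arm:
  hand: [-1,-1,-1,-1,-1,-1,-1,-1,-1,-1,-1]
  delta_pos:
    - [0,0,0.002]
    - [0,0,0.002]
    - [0,0,0.002]
    - [0,0,0.002]
    - [0,0,0.002]
    - [0,0,0.002]
    - [0,0,0.002]
    - [0,0,0.002]
    - [0,0,0.002]
    - [0,0,0.002]
    - [0,0,0]
  twist:
    - [0,0,0]
    - [0,0,0]
    - [0,0,0]
    - [0,0,0]
    - [0,0,0]
    - [0,0,0]
    - [0,0,0]
    - [0,0,0]
    - [0,0,0]
    - [0,0,0]
    - [0,0,0]

```text
time: 19.95
tcp_pos: [0.5715, 0.0719, 0.0547]
eef_rot: [[-0.285, 0.001, 0.958], [-0.958, 0.001, -0.285], [-0.001, -1.0, 0.001]]
wrist_force: [0.6, 0.1, -2.6]
width: 0.0137
```

```bash
python3 st.py
```

```text
t 19.95 rail x,y,z mm [69.39  0.71 54.68] toolyaw -16.58 down [0.0008 0.0009] F rail [ 0.52  0.3  -2.56] M [0.04 0.07 0.  ] w 13.71
```

move_arm:
  hand: [-1,-1,-1,-1,-1,-1,-1,-1,-1,-1,-1]
  delta_pos:
    - [0,0,0.002]
    - [0,0,0.002]
    - [0,0,0.002]
    - [0,0,0.002]
    - [0,0,0.002]
    - [0,0,0.002]
    - [0,0,0.002]
    - [0,0,0.002]
    - [0,0,0.002]
    - [0,0,0.002]
    - [0,0,0]
  twist:
    - [0,0,0]
    - [0,0,0]
    - [0,0,0]
    - [0,0,0]
    - [0,0,0]
    - [0,0,0]
    - [0,0,0]
    - [0,0,0]
    - [0,0,0]
    - [0,0,0]
    - [0,0,0]

```text
time: 21.05
tcp_pos: [0.5904, 0.0654, 0.0545]
eef_rot: [[-0.286, 0.0, 0.958], [-0.958, -0.0, -0.286], [0.0, -1.0, 0.0]]
wrist_force: [0.0, 0.5, -3.4]
width: 0.0138
```

```bash
sed -i 's/,.03,.15,-.04,.04/,.07,.19,-.04,.04/' ro.py; python3 ro.py r17.png
```

```text
t 21.1 rail x,y,z mm [ 8.913e+01 -6.000e-02  5.449e+01] toolyaw -16.6 down [-0. -0.] F rail [-0.03 -0.46 -2.96] M [0.05 0.01 0.04] w 13.74
```

View pics/r17.png

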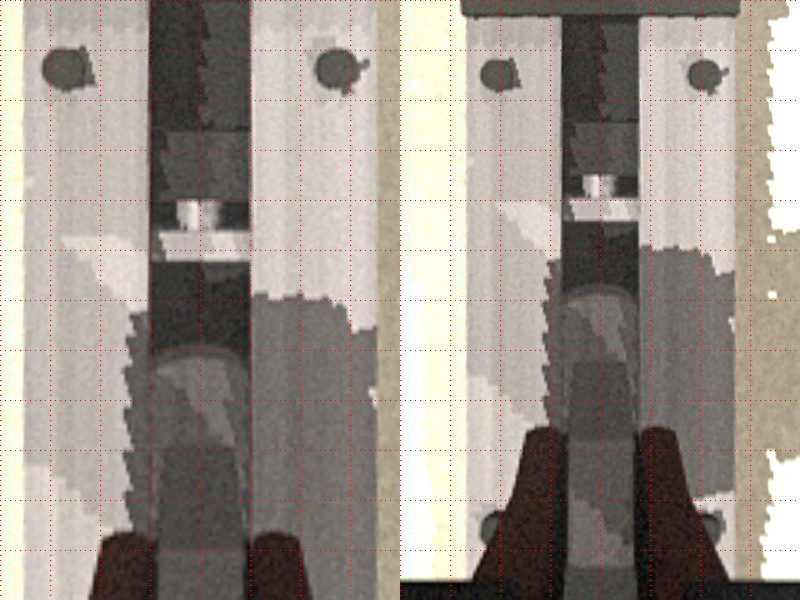

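move_arm:
  hand: [-1,-1,-1,-1,-1,-1,-1]
  delta_pos:
    - [0,0,0.002]
    - [0,0,0.002]
    - [0,0,0.002]
    - [0,0,0.002]
    - [0,0,0.001]
    - [0,0,0.001]
    - [0,0,0]
  twist:
    - [0,0,0]
    - [0,0,0]
    - [0,0,0]
    - [0,0,0]
    - [0,0,0]
    - [0,0,0]
    - [0,0,0]

```text
time: 21.8
tcp_pos: [0.5998, 0.0626, 0.0545]
eef_rot: [[-0.286, 0.0, 0.958], [-0.958, -0.0, -0.286], [0.0, -1.0, 0.0]]
wrist_force: [-0.7, 0.7, -2.5]
width: 0.0137
```

```bash
python3 st.py
```

```text
t 21.8 rail x,y,z mm [ 9.915e+01 -4.000e-02  5.451e+01] toolyaw -16.59 down [ 0. -0.] F rail [-0.83  0.47 -2.46] M [ 0.09  0.02 -0.02] w 13.74
```

move_arm:
  hand: [-1,-1,-1]
  delta_pos:
    - [0,0,0.001]
    - [0,0,0.001]
    - [0,0,0.001]
  twist:
    - [0,0,0]
    - [0,0,0]
    - [0,0,0]

```text
time: 22.1
tcp_pos: [0.6027, 0.0618, 0.0546]
eef_rot: [[-0.286, 0.0, 0.958], [-0.958, -0.0, -0.286], [0.0, -1.0, 0.0]]
wrist_force: [-0.2, -0.6, -2.4]
width: 0.0135
```

```bash
python3 st.py
```

```text
t 22.1 rail x,y,z mm [ 1.0212e+02 -3.0000e-02  5.4560e+01] toolyaw -16.59 down [ 0. -0.] F rail [-0.01 -0.61 -2.38] M [ 0.02  0.02 -0.02] w 13.47
```

move_arm:
  hand: [-1,-1]
  delta_pos:
    - [0,0,0.001]
    - [0,0,0.001]
  twist:
    - [0,0,0]
    - [0,0,0]

```text
time: 22.3
tcp_pos: [0.6046, 0.0612, 0.0545]
eef_rot: [[-0.285, -0.0, 0.958], [-0.958, 0.0, -0.285], [-0.0, -1.0, -0.0]]
wrist_force: [0.1, -0.3, -3.0]
width: 0.0136
```

```bash
python3 st.py
```

```text
t 22.3 rail x,y,z mm [ 1.041e+02 -1.000e-02  5.453e+01] toolyaw -16.59 down [-0.  0.] F rail [ 0.22 -0.23 -3.05] M [ 0.06 -0.01 -0.03] w 13.62
```

move_arm:
  hand: [-1,-1]
  delta_pos:
    - [0,0,0.001]
    - [0,0,0.001]
  twist:
    - [0,0,0]
    - [0,0,0]

```text
time: 22.5
tcp_pos: [0.6065, 0.0607, 0.0545]
eef_rot: [[-0.285, -0.0, 0.958], [-0.958, -0.0, -0.285], [0.0, -1.0, 0.0]]
wrist_force: [-0.5, -0.6, -2.8]
width: 0.0139
```

```bash
python3 st.py
```

```text
t 22.5 rail x,y,z mm [ 1.0613e+02 -3.0000e-02  5.4520e+01] toolyaw -16.59 down [-0. -0.] F rail [-0.28 -0.68 -2.78] M [ 0.07 -0.03 -0.03] w 13.88
```

move_arm:
  hand: [-1,-1]
  delta_pos:
    - [0,0,0.001]
    - [0,0,0]
  twist:
    - [0,0,0]
    - [0,0,0]

```text
time: 22.7
tcp_pos: [0.6075, 0.0604, 0.0545]
eef_rot: [[-0.286, 0.0, 0.958], [-0.958, 0.0, -0.286], [-0.0, -1.0, 0.0]]
wrist_force: [-0.1, -1.0, -3.4]
width: 0.0135
```

```bash
python3 st.py
```

```text
t 22.7 rail x,y,z mm [ 1.0719e+02 -3.0000e-02  5.4540e+01] toolyaw -16.59 down [0.0001 0.    ] F rail [ 0.2  -1.02 -3.44] M [-0.02 -0.02 -0.  ] w 13.48
```

move_arm:
  hand: [-1,-1]
  delta_pos:
    - [0,0,0.001]
    - [0,0,0]
  twist:
    - [0,0,0]
    - [0,0,0]

```text
time: 22.9
tcp_pos: [0.6084, 0.06, 0.0546]
eef_rot: [[-0.286, 0.0, 0.958], [-0.958, -0.0, -0.286], [0.0, -1.0, 0.0]]
wrist_force: [0.4, -0.3, -3.1]
width: 0.0137
```

```bash
python3 st.py
```

```text
t 22.9 rail x,y,z mm [ 1.0816e+02 -6.0000e-02  5.4560e+01] toolyaw -16.59 down [ 0.0001 -0.0001] F rail [ 0.47 -0.12 -3.06] M [ 0.03  0.03 -0.02] w 13.71
```

```bash
python3 ro.py r18.png
```

```text
t 22.95 rail x,y,z mm [ 1.081e+02 -1.000e-02  5.455e+01] toolyaw -16.59 down [ 0.0001 -0.    ] F rail [-0.38 -0.55 -2.94] M [0.08 0.02 0.04] w 13.46
```

View pics/r18.png

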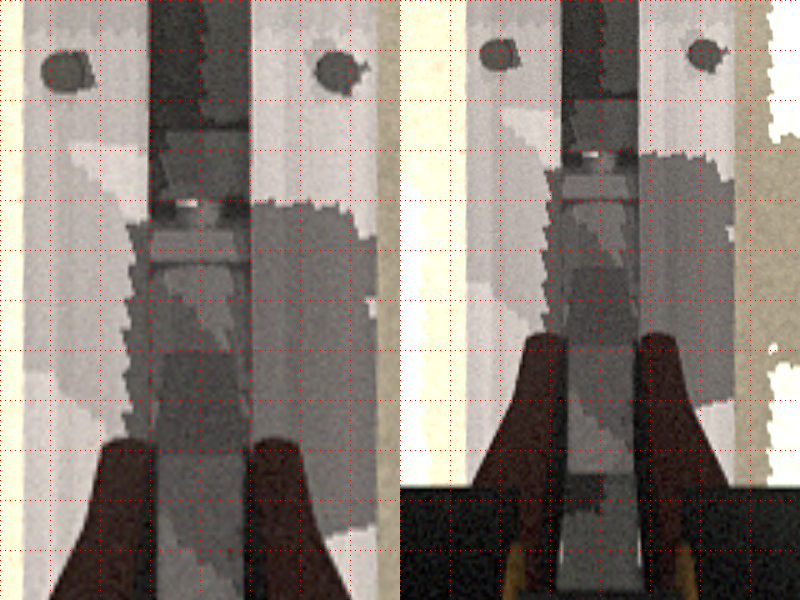

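move_arm:
  hand: [-1,-1]
  delta_pos:
    - [0,0,0.001]
    - [0,0,0.001]
  twist:
    - [0,0,0]
    - [0,0,0]

```text
time: 23.15
tcp_pos: [0.6097, 0.0597, 0.0545]
eef_rot: [[-0.285, -0.001, 0.958], [-0.958, 0.0, -0.285], [0.0, -1.0, -0.001]]
wrist_force: [-3.9, 1.5, 0.6]
width: 0.0134
```

```bash
python3 st.py
```

```text
t 23.15 rail x,y,z mm [ 1.0946e+02 -1.0000e-02  5.4460e+01] toolyaw -16.58 down [-0.0012  0.0001] F rail [-4.16  0.35  0.58] M [0.36 0.98 0.04] w 13.35
```

move_arm:
  hand: [-1,-1]
  delta_pos:
    - [0,0,0.001]
    - [0,0,0]
  twist:
    - [0,0,0]
    - [0,0,0]

```text
time: 23.35
tcp_pos: [0.6099, 0.0597, 0.0545]
eef_rot: [[-0.285, -0.003, 0.958], [-0.958, 0.0, -0.285], [0.001, -1.0, -0.003]]
wrist_force: [-5.4, 0.6, 1.7]
width: 0.0136
```

```bash
python3 st.py
```

```text
t 23.35 rail x,y,z mm [1.0968e+02 6.0000e-02 5.4540e+01] toolyaw -16.57 down [-0.0026  0.0001] F rail [-5.38 -1.02  1.73] M [ 0.35  1.33 -0.02] w 13.57
```

move_arm:
  hand: [-1,-1]
  delta_pos:
    - [0,0,0.001]
    - [0,0,0]
  twist:
    - [0,0,0]
    - [0,0,0]

```text
time: 23.55
tcp_pos: [0.6104, 0.0596, 0.0546]
eef_rot: [[-0.285, -0.003, 0.959], [-0.959, 0.0, -0.285], [0.001, -1.0, -0.003]]
wrist_force: [-6.9, 2.0, 4.8]
width: 0.0136
```

```bash
python3 st.py
```

```text
t 23.55 rail x,y,z mm [110.18   0.13  54.62] toolyaw -16.56 down [-0.0034  0.0002] F rail [-7.17 -0.06  4.76] M [0.38 1.77 0.03] w 13.6
```

move_arm:
  hand: [-1,-1]
  delta_pos:
    - [0,-0.0004,0.001]
    - [0,0,0]
  twist:
    - [0,0,0]
    - [0,0,0]

```text
time: 23.75
tcp_pos: [0.6114, 0.0593, 0.0546]
eef_rot: [[-0.285, -0.003, 0.959], [-0.959, 0.0, -0.285], [0.001, -1.0, -0.003]]
wrist_force: [-6.2, 0.9, 0.9]
width: 0.0139
```

```bash
python3 st.py
```

```text
t 23.75 rail x,y,z mm [1.1124e+02 6.0000e-02 5.4640e+01] toolyaw -16.56 down [-0.0034  0.0002] F rail [-6.25 -0.91  0.85] M [0.43 1.52 0.01] w 13.9
```

move_arm:
  hand: [-1,-1]
  delta_pos:
    - [0,-0.0002,0.001]
    - [0,0,0]
  twist:
    - [0,0,0]
    - [0,0,0]

```text
time: 23.95
tcp_pos: [0.6123, 0.059, 0.0547]
eef_rot: [[-0.285, -0.003, 0.959], [-0.959, 0.0, -0.285], [0.001, -1.0, -0.003]]
wrist_force: [-4.5, 2.4, -1.5]
width: 0.014
```

```bash
python3 ro.py r19.png; python3 ovl.py ov19.png
```

```text
t 24.0 rail x,y,z mm [1.1222e+02 4.0000e-02 5.4710e+01] toolyaw -16.55 down [-0.0034  0.0002] F rail [-4.93  0.26 -0.55] M [ 0.48  1.45 -0.01] w 13.86
```

View pics/r19.png

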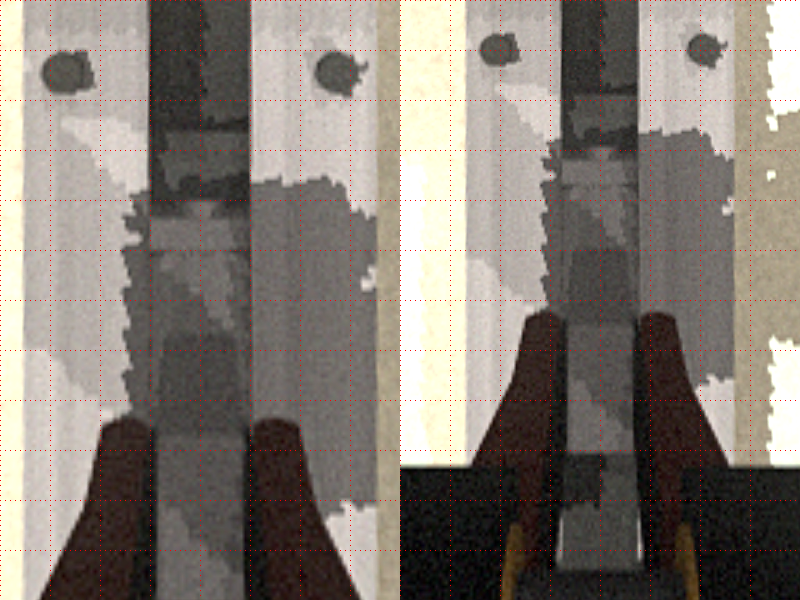

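View pics/ov19.png

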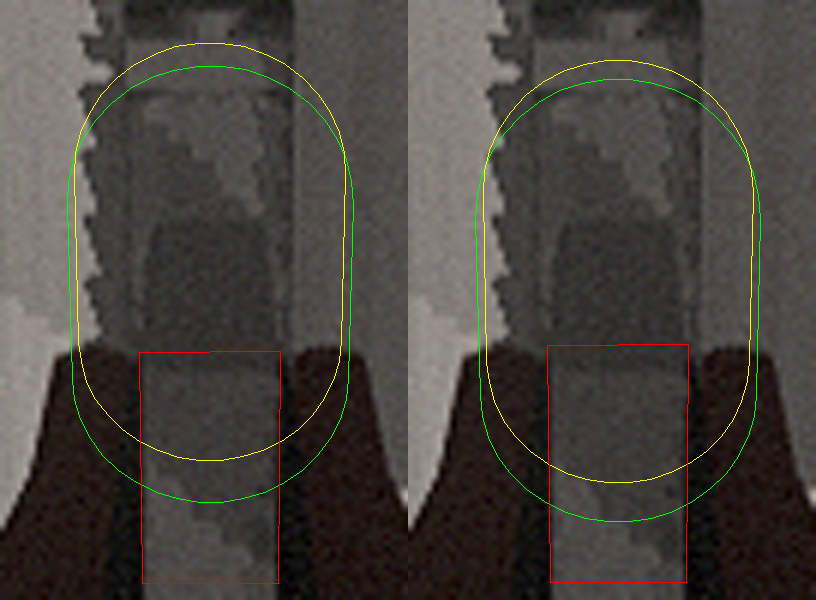

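move_arm:
  hand: [-1,-1,-1]
  delta_pos:
    - [0,-0.0001,0.001]
    - [0,0,0.001]
    - [0,0,0]
  twist:
    - [0,0,0]
    - [0,0,0]
    - [0,0,0]

```text
time: 24.35
tcp_pos: [0.6143, 0.0584, 0.0547]
eef_rot: [[-0.285, -0.004, 0.959], [-0.959, 0.0, -0.285], [0.001, -1.0, -0.003]]
wrist_force: [-5.3, 2.3, -0.1]
width: 0.0135
```

```bash
python3 st.py
```

```text
t 24.35 rail x,y,z mm [ 1.1423e+02 -1.0000e-02  5.4690e+01] toolyaw -16.56 down [-0.0035  0.0002] F rail [-5.72  0.65 -0.05] M [0.43 1.4  0.07] w 13.51
```

move_arm:
  hand: [-1,-1]
  delta_pos:
    - [0,0,0.0007]
    - [0,0,0]
  twist:
    - [0,0,0]
    - [0,0,0]

```text
time: 24.55
tcp_pos: [0.6149, 0.0582, 0.0547]
eef_rot: [[-0.285, -0.004, 0.959], [-0.959, 0.0, -0.285], [0.001, -1.0, -0.003]]
wrist_force: [-4.6, 2.3, 0.1]
width: 0.0137
```

```bash
python3 st.py
```

```text
t 24.55 rail x,y,z mm [1.1489e+02 1.0000e-02 5.4690e+01] toolyaw -16.56 down [-0.0036  0.0002] F rail [-5.04  0.91  0.05] M [ 0.44  1.38 -0.02] w 13.72
```

move_arm:
  hand: [-1,-1]
  delta_pos:
    - [0,0,0.0005]
    - [0,0,0]
  twist:
    - [0,0,0]
    - [0,0,0]

```text
time: 24.75
tcp_pos: [0.6154, 0.058, 0.0547]
eef_rot: [[-0.285, -0.004, 0.959], [-0.959, 0.0, -0.285], [0.001, -1.0, -0.003]]
wrist_force: [-4.9, 2.5, -0.8]
width: 0.0141
```

```bash
python3 st.py
```

```text
t 24.75 rail x,y,z mm [115.38  -0.    54.7 ] toolyaw -16.56 down [-0.0036  0.0002] F rail [-5.43  0.95 -0.8 ] M [0.45 1.44 0.04] w 14.11
```

move_arm:
  hand: [-1,-1]
  delta_pos:
    - [0,0,0.0005]
    - [0,0,0]
  twist:
    - [0,0,0]
    - [0,0,0]

```text
time: 24.95
tcp_pos: [0.6158, 0.0579, 0.0547]
eef_rot: [[-0.285, -0.004, 0.959], [-0.959, 0.0, -0.285], [0.001, -1.0, -0.003]]
wrist_force: [-5.6, 1.8, -0.8]
width: 0.014
```

```bash
python3 st.py
```

```text
t 24.95 rail x,y,z mm [1.1586e+02 4.0000e-02 5.4700e+01] toolyaw -16.56 down [-0.0036  0.0002] F rail [-5.91  0.08 -0.8 ] M [0.44 1.37 0.04] w 13.96
```

move_arm:
  hand: [-1,-1]
  delta_pos:
    - [0,0,0.0005]
    - [0,0,0]
  twist:
    - [0,0,0]
    - [0,0,0]

```text
time: 25.15
tcp_pos: [0.6159, 0.0579, 0.0547]
eef_rot: [[-0.285, -0.004, 0.959], [-0.959, 0.0, -0.285], [0.001, -1.0, -0.004]]
wrist_force: [-6.2, 1.6, -0.1]
width: 0.0137
```

```bash
python3 st.py
```

```text
t 25.15 rail x,y,z mm [1.1598e+02 2.0000e-02 5.4700e+01] toolyaw -16.55 down [-0.0043  0.0002] F rail [-6.44 -0.26 -0.1 ] M [0.49 1.68 0.07] w 13.7
```

move_arm:
  hand: [-1,-1]
  delta_pos:
    - [0,0,0.0005]
    - [0,0,0]
  twist:
    - [0,0,0]
    - [0,0,0]

```text
time: 25.35
tcp_pos: [0.6161, 0.0579, 0.0548]
eef_rot: [[-0.285, -0.005, 0.959], [-0.959, 0.0, -0.285], [0.001, -1.0, -0.005]]
wrist_force: [-7.3, 1.7, 1.4]
width: 0.0138
```

```bash
python3 st.py
```

```text
t 25.35 rail x,y,z mm [1.1613e+02 7.0000e-02 5.4770e+01] toolyaw -16.55 down [-0.0049  0.0003] F rail [-7.51 -0.44  1.41] M [0.55 1.96 0.01] w 13.8
```

move_arm:
  hand: [-1,-1]
  delta_pos:
    - [0,0,0.0007]
    - [0,0,0]
  twist:
    - [0,0,0]
    - [0,0,0]

```text
time: 25.55
tcp_pos: [0.6165, 0.0578, 0.0549]
eef_rot: [[-0.285, -0.005, 0.959], [-0.959, 0.0, -0.285], [0.001, -1.0, -0.005]]
wrist_force: [-8.3, 2.6, 5.0]
width: 0.0137
```

```bash
python3 st.py
```

```text
t 25.55 rail x,y,z mm [116.52   0.14  54.88] toolyaw -16.54 down [-0.0054  0.0004] F rail [-8.72  0.14  4.98] M [ 0.56  2.31 -0.04] w 13.71
```

move_arm:
  hand: [-1,-1]
  delta_pos:
    - [0,0,0.0007]
    - [0,0,0]
  twist:
    - [0,0,0]
    - [0,0,0]

```text
time: 25.75
tcp_pos: [0.617, 0.0578, 0.055]
eef_rot: [[-0.285, -0.006, 0.959], [-0.959, 0.0, -0.285], [0.001, -1.0, -0.005]]
wrist_force: [-9.3, 1.6, 4.5]
width: 0.0137
```

```bash
python3 ro.py r20.png
```

```text
t 25.8 rail x,y,z mm [117.01   0.27  55.02] toolyaw -16.53 down [-0.0056  0.0005] F rail [-10.    -0.97   5.17] M [ 0.67  2.47 -0.05] w 13.56
```

View pics/r20.png

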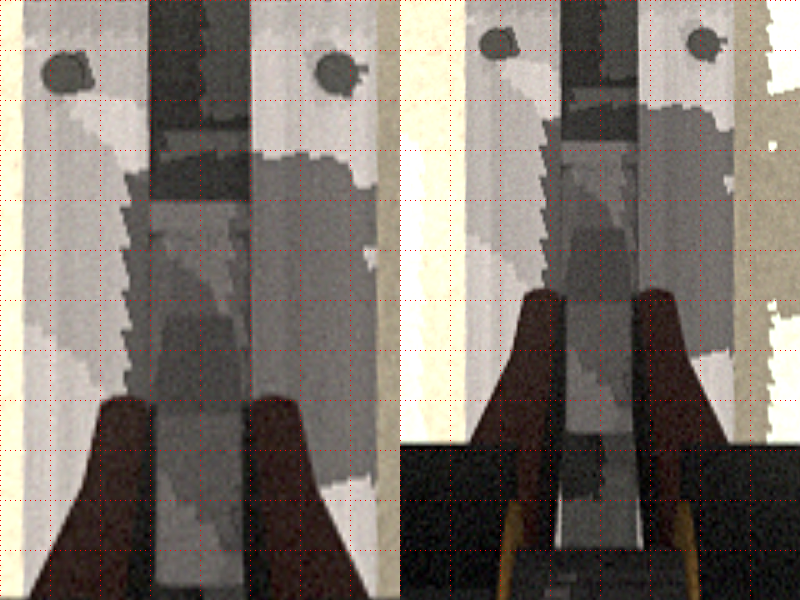

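move_arm:
  hand: [-1,-1]
  delta_pos:
    - [0,0,-0.0012]
    - [0,0,0]
  twist:
    - [0,0,0]
    - [0,0,0]

```text
time: 26.0
tcp_pos: [0.6167, 0.0578, 0.0549]
eef_rot: [[-0.285, -0.004, 0.959], [-0.959, 0.0, -0.285], [0.001, -1.0, -0.004]]
wrist_force: [-6.5, 2.6, 0.7]
width: 0.0135
```

```bash
python3 st.py; python3 ovl.py ov20.png
```

```text
t 26.0 rail x,y,z mm [116.72   0.19  54.94] toolyaw -16.55 down [-0.0038  0.0004] F rail [-6.92  0.62  0.7 ] M [ 0.52  1.71 -0.  ] w 13.47
```

View pics/ov20.png

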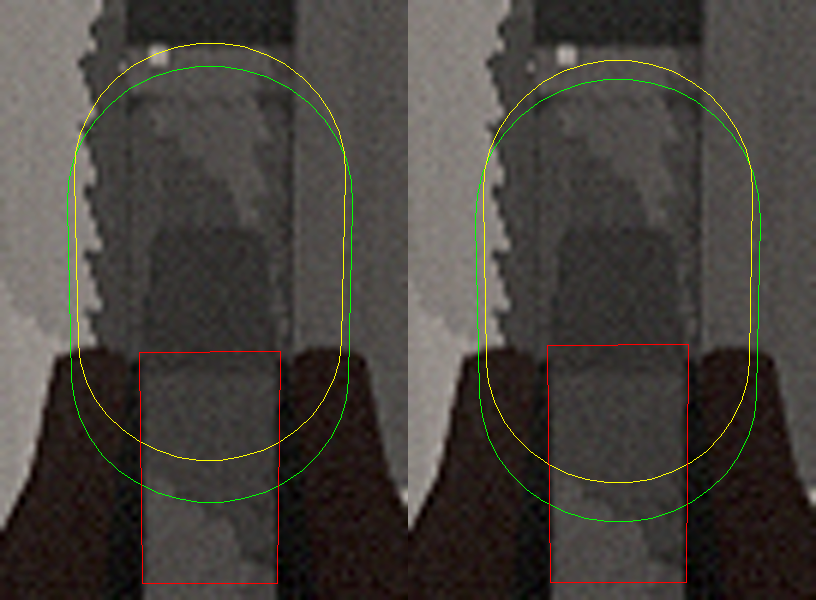

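move_arm:
  hand: [-1,-1]
  delta_pos:
    - [0,0,-0.0012]
    - [0,0,0]
  twist:
    - [0,0,0]
    - [0,0,0]

```text
time: 26.25
tcp_pos: [0.6166, 0.0578, 0.0549]
eef_rot: [[-0.285, -0.002, 0.959], [-0.959, 0.0, -0.285], [0.0, -1.0, -0.002]]
wrist_force: [-5.3, 1.2, -1.6]
width: 0.0137
```

```bash
python3 st.py
```

```text
t 26.25 rail x,y,z mm [116.59   0.13  54.91] toolyaw -16.56 down [-0.0019  0.0002] F rail [-5.48 -0.33 -1.61] M [0.55 1.3  0.02] w 13.71
```

move_arm:
  hand: [-1,-1,-1]
  delta_pos:
    - [0,0,-0.001]
    - [0,0,-0.001]
    - [0,0,0]
  twist:
    - [0,0,0]
    - [0,0,0]
    - [0,0,0]

```text
time: 26.55
tcp_pos: [0.6161, 0.0577, 0.0553]
eef_rot: [[-0.286, 0.001, 0.958], [-0.958, -0.0, -0.286], [-0.0, -1.0, 0.001]]
wrist_force: [-1.5, 1.3, -3.2]
width: 0.014
```

```bash
python3 st.py
```

```text
t 26.55 rail x,y,z mm [116.14  -0.12  55.26] toolyaw -16.6 down [ 0.0007 -0.0001] F rail [-1.84  0.8  -3.21] M [ 0.23  0.4  -0.  ] w 14.02
```

Relaxed; now release and lift.

move_arm:
  hand: [-0.3,-0.3,-0.3,-0.3,-0.3,-0.3,-0.3,-0.3]
  delta_pos:
    - [0,0,0]
    - [0,0,0]
    - [0,0,0]
    - [0,0,0]
    - [0,0,0]
    - [0,0,0]
    - [0,0,0]
    - [0,0,0]
  twist:
    - [0,0,0]
    - [0,0,0]
    - [0,0,0]
    - [0,0,0]
    - [0,0,0]
    - [0,0,0]
    - [0,0,0]
    - [0,0,0]

```text
time: 27.35
tcp_pos: [0.6157, 0.0579, 0.0552]
eef_rot: [[-0.285, 0.0, 0.958], [-0.958, -0.0, -0.285], [0.0, -1.0, 0.0]]
wrist_force: [-0.1, -0.0, -0.9]
width: 0.0305
```

```bash
python3 st.py
```

```text
t 27.35 rail x,y,z mm [ 1.1575e+02 -2.0000e-02  5.5250e+01] toolyaw -16.59 down [ 0. -0.] F rail [-0.1  -0.04 -0.86] M [ 0.06 -0.04 -0.01] w 30.54
```

move_arm:
  hand: [-0.3,-0.3,-0.3,-0.3,-0.3,-0.3]
  delta_pos:
    - [0,-0.005,0]
    - [0,-0.02,0]
    - [0,-0.03,0]
    - [0,-0.03,0]
    - [0,-0.03,-0.02]
    - [0,0,-0.02]
  twist:
    - [0,0,0]
    - [0,0,0]
    - [0,0,0]
    - [0,0,0]
    - [0,0,0]
    - [0,0,0]

```text
time: 27.95
tcp_pos: [0.5795, 0.0699, 0.1748]
eef_rot: [[-0.286, 0.007, 0.958], [-0.958, 0.001, -0.286], [-0.003, -1.0, 0.007]]
wrist_force: [-0.8, -0.3, -0.3]
width: 0.0309
```

```bash
sed -i 's/,.07,.19,-.04,.04/,-.03,.21,-.08,.08/; s/,.0002)/,.0004)/' ro.py; python3 ro.py r21.png
python3 - <<'E'
from h import *
p=optics.capture("side");cv2.imwrite("pics/s21.png",cv2.resize(p["pixels"][150:310,190:390],None,fx=4,fy=3.7,interpolation=2))
E
```

```text
t 28.0 rail x,y,z mm [ 73.35   1.11 172.91] toolyaw -16.51 down [0.0024 0.001 ] F rail [-3.54  0.23 -1.82] M [ 0.1   0.25 -0.04] w 30.35
```

View pics/r21.png

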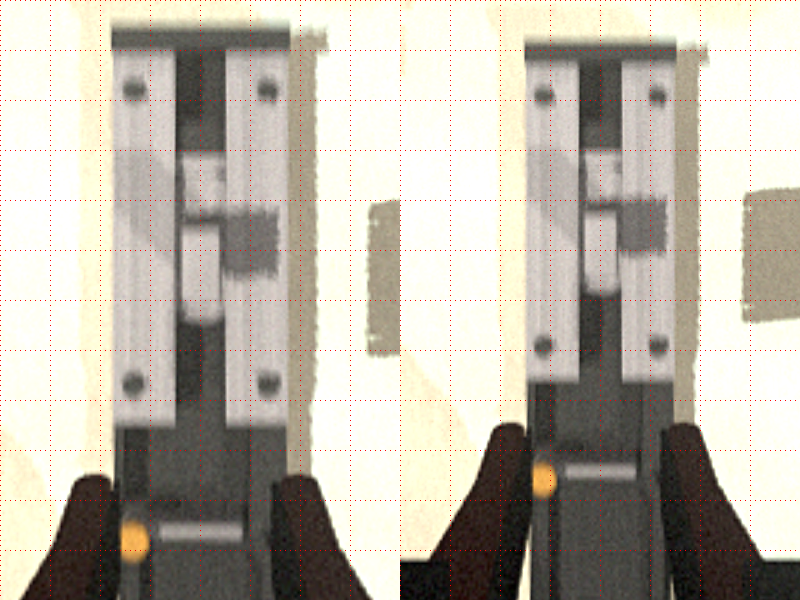

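View pics/s21.png

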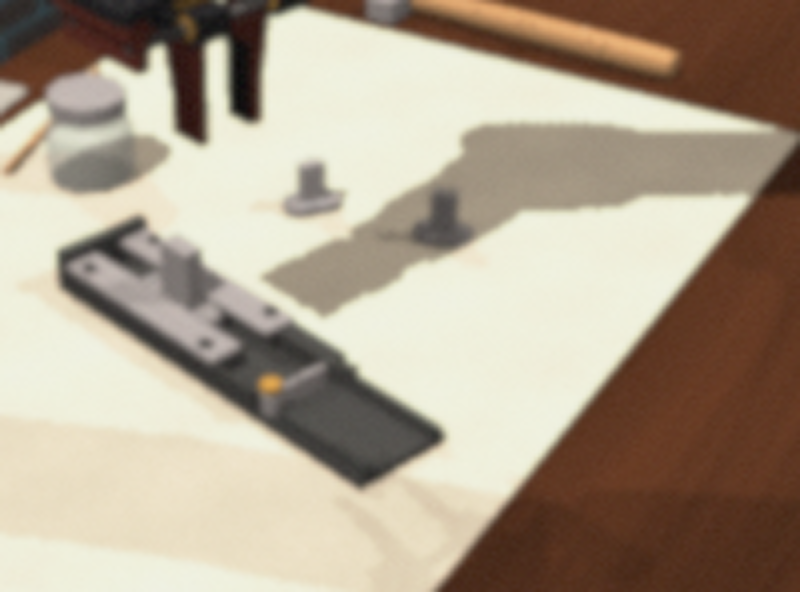

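Run:
```python
from st import *
p=optics.capture("wrist");out=[]
for z in (.020,.068):
    r,_,_=rail_ortho(p,*RO,yaw,.07,.19,-.04,.04,z,.0002)
    for k in range(0,600,50): r[k,::5]=(0,0,255)
    for k in range(0,400,50): r[::5,k]=(0,0,255)
    out.append(r)
cv2.imwrite("pics/r22.png",np.hstack(out));st()
```

```text
t 28.1 rail x,y,z mm [ 75.31   0.19 171.16] toolyaw -16.53 down [ 0.0011 -0.    ] F rail [ 0.08 -0.21 -0.27] M [ 0.02  0.04 -0.01] w 30.98
```

View pics/r22.png

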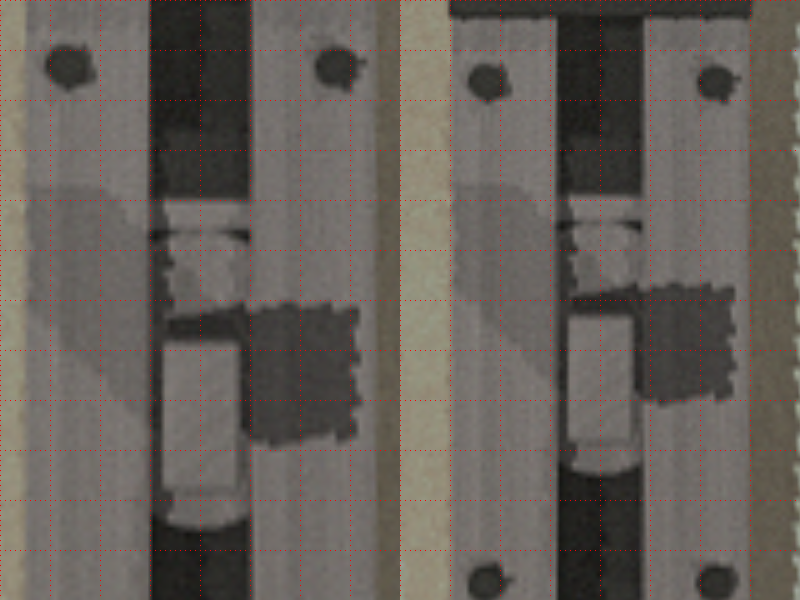

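```bash
python3 -c "
from h import *
print(ticket.finish_job())"
```

```text
the job is handed in; nothing more can be done
None
```

The work stop is in the slotted rail with the shoe pressed home and the gate shut behind it, and I handed the job in at about 28 s. No verdict is reported.

**What I did:** I picked up the largest of the three work stops, lowered it onto the deck and slid it through the gate along the rail's centre line. It met the shoe at rail x of about 108.5 mm, and I pressed until it stopped dead at about 116 mm with up to 10 N of push. I then eased off, let go and lifted clear.

**Last checks:**
- **Work stop:** it stands upright, centre at about x 114 mm and within about 0.5 mm of the centre line.
- **Shoe:** its face moved about 6 mm between pictures and did not spring back after release.
- **Gate:** it reads shut in both the wrist and side views.
- **Robot:** the gripper is well clear, with wrist force near zero.
- **Bystanders:** I did not measure them again at the end. The arm never came near them, and the jar and hammer look unmoved in the last side view.

**What went wrong or disagreed:**
- **First push failed:** the stop slipped and tipped in the grip before the gate opened, with about 27 N of net downward push and 11 N along the rail. I released it on the deck, gripped it lower and carried on about 0.3 mm clear of the floor.
- **Contact force there not measured:** the wrist sensor cannot separate the floor from the gate, but the 11 N read along the rail is below the 22 N limit.
- **Position mismatch:** the tool read 2 to 3 mm further along the rail than the pictures put the stop at the end, from slight slip in the grip while pressing and camera error.

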